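# Build up a pinned bottle holder and load its bottle

## Task

Build the bottle holder on the base with the two upright pins, threading each plate onto both pins: first the solid plate, then the thick block with the square window, then the thin plate with the round window, each lying flat on the one below. Then stand the small white-capped bottle upright in the window, resting on the solid plate, and let go. Do not knock over the bottle with the red cap or the bottle with the blue cap.

Things in the scene. Friction and masses are not known exactly. Their poses are not given: they have to be found in the camera images.
- base: Fixed aluminium base plate, 66 mm (x) by 134 mm (y) by 14 mm high, with two upright steel pins on its y axis, 40 mm either side of the centre. Pins: 8 mm diameter, 44 mm above the plate's top (58 mm above the bench), the last 6 mm tapering to a 3 mm tip. A 2 mm high screw head lies outside each pin, clear of the stack. Origin: centre of its underside, on the bench, z up. It cannot move.
- foot_plate: The solid plate: loose grey plastic plate without a window, 12 mm thick, about 0.14 kg, 104 mm long along its y axis and 62 mm wide along its x axis, with a through hole of 12 mm diameter near each end, on its y axis 40 mm either side of the centre. The same either way round and either side up. Origin: centre of its underside, z up. Goes first, on the base.
- spacer_block: The thick block: loose grey plastic block, 20 mm thick, about 0.16 kg, with a square window of 49 mm side right through its middle (side walls 6.5 mm), 104 mm long along its y axis and 62 mm wide along its x axis, with a through hole of 12 mm diameter near each end, on its y axis 40 mm either side of the centre. The same either way round and either side up. Origin: centre of its underside, z up. Goes second, on the solid plate.
- collar_plate: The thin plate with the round window: loose grey plastic plate, 12 mm thick, about 0.10 kg, with a round window of 48 mm diameter right through its middle, 104 mm long along its y axis and 62 mm wide along its x axis, with a through hole of 12 mm diameter near each end, on its y axis 40 mm either side of the centre. The same either way round and either side up. Origin: centre of its underside, z up. Goes third, on the thick block; its top is then level with the pin tips.
- bottle: Small round bottle, whitish and partly see-through, with a white screw cap, closed, 75 mm high, about 0.06 kg: body 40 mm in diameter up to 50 mm height (sloping shoulder), cap 21 mm in diameter from 50 to 75 mm, a good place to grip from above. Seated on the solid plate, it stands with 43 mm above the top of the holder. Origin: centre of its underside, z up. Goes last, inside the windows.
- indicator: Bystander: small white round bottle with a red cap, 39 mm in diameter, 70 mm high, loose. Origin: centre of its underside.
- clear_bottle: Bystander: white round bottle with a blue cap, 53 mm in diameter, 95 mm high, loose. Origin: centre of its underside.
There are look-alikes about, which are no part of the job. What is shaped like the collar_plate but yellow is not meant.

How it is judged:
By the outcome, as a careful person would: the job done as asked, in the order asked, and still so for the second after the job is handed in, with the robot touching nothing.
It also fails if it takes over 115 s, if anything falls off the work surface, if the arm or the gripper's body presses on something with over 40 N, if the wrist force passes 120 N, or if a joint passes its speed limit or range.

## Robot

A 7-joint arm with a two-finger parallel gripper is mounted at the origin on a cart in front of the work surface, level with it; the furniture and walls round the work are solid. World frame = base frame: x ahead of the robot, y to its left, z up, the work surface at z = 0. Lengths are in m, angles in rad, forces in N, time in s.
With the tool pointing down it reaches from about 0.4 to 0.85 m from the base axis. Payload 10.4 kg.
Tool frame: the origin (TCP) lies at the very end of the fingers, on their centre line; the grasp point (between the pads) lies r.pinch_z behind it (r.pinch_z is the distance from the TCP to the grasp point, in m); z points along the fingers, x is the direction in which the jaws open and shut, and the axes are right-handed (so a half turn about z gives the same grasp; the last joint's range is limited). The gripper opens to 87 mm and grips with 3 to 60 N. Pads are 19 mm wide; open, the fingers measure 117 mm over their backs; the gripper's body (75 mm by 190 mm) begins 51 mm behind the grasp point.
Start: joints at [1.308, 0.332, -0.065, 1.46, 0.022, 1.35, -0.088], TCP at [0.148, -0.607, 0.223] pointing down, gripper open.
Joint ranges: [-2.6, 2.6], [-0.5, 2.12], [-1.47, 1.34], [0.16, 2.42], [-1.27, 4.41], [0.06, 2.06], [-2.6, 2.6]. Speed limits (rad/s): [2.22, 2.22, 2.79, 2.79, 3.14, 3.14, 3.14].

## Interface

Orientations are given as a unit quaternion [x, y, z, w].
In Python, from bench import r gives the robot as it stands.
- The arm moves only by the tool carry_out, never from a script. Its argument "increments" is text: rows parted by semicolons, each of 7 numbers parted by spaces: the turn, a rotation vector about the tool's x, y, z in degrees, then the shift along the tool's x, y, z in m, then the finger opening in m, from 0 to 0.087. A call has exactly 5 rows; each row is the pose to reach, as a shift and turn from the pose measured when the call began, along the tool's axes at that moment; what a row does not reach only later rows make up. A row lasts 1/8 s, in which the tool goes at most 62.5 mm and 10.7 degrees, less where a joint would pass 70% of its speed; a pose out of reach is approached as far as the arm can. A call with a gripper value outside its range is refused whole. The fingers move at their own pace and stop on an object; "squeeze" is the grip in N (left out, the last holds). Time passes only in rows, so rows that repeat a pose let the fingers close, or fill a call up. It gives the time, the measured TCP pose, the force and the opening at its end, in the units of the state.
- r.read_state(): the state, without advancing time (a new reading comes with each control period).
- r.camera(name): name is "scene" or "top" or "wrist"; returns (picture, depth): 384x512x3 uint8, blue, green, red; 384x512 float32, m along the optical axis (not along the pixel's ray), 0 where there is no reading.
- r.camera_model(name): a dict with "K" (3x3 intrinsics, pixels), "extrinsics" (4x4, takes a point from camera to world coordinates). Camera axes: x right, y down, z forward; pixel columns grow to the right and rows downward; lengths in m; the calibration is good to about 2 mm. A picture is of the moment at which its call begins: read the wrist's pose just before it. camera_model takes no time and is no camera call; for the wrist camera it gives the pose at the moment of the call.
- r.close_job(): hands the job in, once; it reports no verdict.
The state is a dict: "time": time; "joint_positions": joint angles; "joint_vel": joint speeds; "joint_torque": joint torques, N m; "ee_pos": TCP position; "eef_rot": TCP orientation; "ft_force": force on the tool from outside, world axes, zero at the start; "torque": the same for the moment, N m; "width": finger opening in m.
Only numpy, scipy, OpenCV 4.12 (cv2) and the standard library are available. Lean on these libraries where they do the work, as an engineer would, in place of code of your own. Each camera call takes 0.05 s, during which the arm holds its last target.

## Working session

There is one attempt and no reset: what is moved stays moved. The work goes in short steps, Python scripts to look and compute and a tool call to move; the robot and the scene stay as the last step left them, time stands still between calls to the robot, and variables do not carry over. Pictures are saved under pics/ and viewed, and the job is handed in when it is done.

Besides the shell and the picture viewer there is one more tool, called after "Call:" as name(argument=value, ...) on one line, values as JSON. carry_out: Moves the arm, as the interface text tells. Its arguments: {"type":"object","properties":{"increments":{"type":"string"},"squeeze":{"type":"number"}},"required":["increments"]}

```bash
ls; mkdir -p pics; python3 - <<'E'
from bench import r
import cv2,numpy as np
s=r.read_state();print({k:np.round(v,3).tolist() for k,v in s.items()}, r.pinch_z)
for n in ("scene","top","wrist"):
    m=r.camera_model(n);print(n,np.round(m["K"],1).tolist(),np.round(m["extrinsics"],3).tolist())
    p,d=r.camera(n);cv2.imwrite(f"pics/{n}0.png",p);np.save(f"{n}0.npy",d);np.savez(f"{n}0m.npz",**m)
E
```

```text
pics
{'time': 0.0, 'joint_positions': [1.308, 0.333, -0.065, 1.461, 0.022, 1.35, -0.089], 'joint_vel': [-0.001, 0.001, 0.0, 0.002, 0.0, -0.0, -0.001], 'joint_torque': [-0.0, -62.326, 0.024, -38.989, -0.061, 0.04, 0.0], 'ee_pos': [0.148, -0.607, 0.222], 'eef_rot': [0.787, -0.617, -0.001, -0.0], 'ft_force': [-0.685, 0.065, 0.352], 'torque': [0.042, 0.068, -0.015], 'width': 0.087} 0.0187
scene [[478.2, 0.0, 262.8], [0.0, 478.2, 191.2], [0.0, 0.0, 1.0]] [[-0.9, -0.313, 0.302, 0.098], [-0.435, 0.643, -0.63, 0.744], [0.003, -0.699, -0.715, 1.128], [0.0, 0.0, 0.0, 1.0]]
top [[420.1, 0.0, 252.2], [0.0, 420.1, 189.7], [0.0, 0.0, 1.0]] [[0.012, -0.994, 0.108, 0.45], [-1.0, -0.012, 0.002, -0.208], [-0.001, -0.108, -0.994, 1.349], [0.0, 0.0, 0.0, 1.0]]
wrist [[276.9, 0.0, 259.1], [0.0, 276.9, 194.5], [0.0, 0.0, 1.0]] [[0.237, -0.943, -0.235, 0.213], [-0.971, -0.23, -0.057, -0.591], [-0.001, 0.242, -0.97, 0.383], [0.0, 0.0, 0.0, 1.0]]
```

View pics/scene0.png

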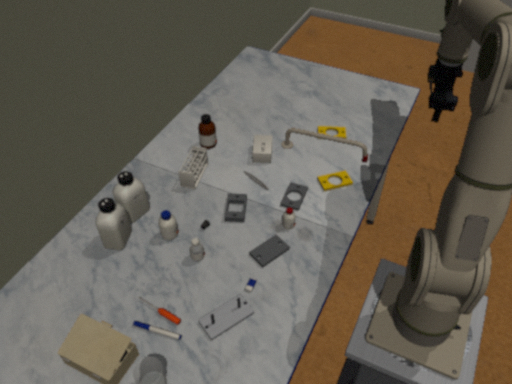

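View pics/top0.png

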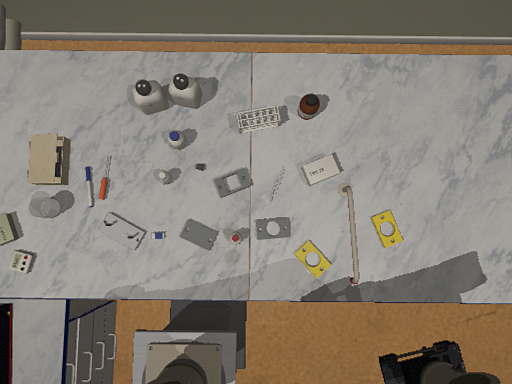

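View pics/wrist0.png

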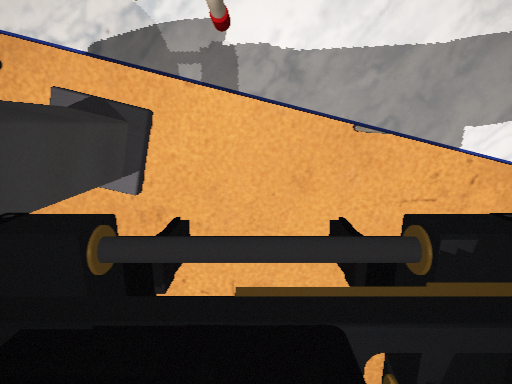

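Top view: the base with its pins is at about (123,230), the solid plate (199,234), the thick block (234,182), the grey round-window plate (272,228), the white-capped bottle (163,176), the red-capped bottle (235,238) and the blue-capped bottle (176,138). The yellow look-alikes are at (312,259) and (387,229). A raised rod stands at (350,235).

```bash
cat > h.py <<'E'
import numpy as np,cv2
def pts(m,d,mask=None):
    K,E=np.array(m["K"]),np.array(m["extrinsics"])
    v,u=np.mgrid[:d.shape[0],:d.shape[1]]
    P=np.stack([(u-K[0,2])/K[0,0]*d,(v-K[1,2])/K[1,1]*d,d],-1)
    return P@E[:3,:3].T+E[:3,3]
def proj(m,P):
    E=np.array(m["extrinsics"]);K=np.array(m["K"])
    c=(np.atleast_2d(P)-E[:3,3])@E[:3,:3]; q=c@K.T
    return q[:,:2]/q[:,2:]
E
python3 - <<'E'
from h import *
p=cv2.imread("pics/top0.png");d=np.load("top0.npy");m=np.load("top0m.npz");W=pts(m,d)
cv2.imwrite("pics/topc.png",cv2.resize(p[110:290,80:400],None,fx=2.5,fy=2.5,interpolation=cv2.INTER_CUBIC))
H=W[...,2]; 
print("bench z",np.median(H[100:280,60:300]))
mk=((H>0.006)&(d>0)).astype(np.uint8); mk[300:]=0;mk[:60]=0
n,l,st,c=cv2.connectedComponentsWithStats(mk,connectivity=4)
for i in range(1,n):
    if st[i,4]<25: continue
    s=l==i;q=W[s]; top=np.percentile(q[:,2],90)
    rc=cv2.minAreaRect(q[q[:,2]>0.005][:,:2].astype(np.float32)*1000)
    print(c[i].round(),st[i,4],"ztop %.3f max %.3f"%(top,q[:,2].max()),"xy",q[:,:2].mean(0).round(3),"rect",np.round(rc[0]),np.round(rc[1]),round(rc[2],1))
E
```

```text
bench z 0.0014965308577528091
[185.  91.] 892 ztop 0.161 max 0.171 xy [0.885 0.001] rect [910.  18.] [125.  90.] 43.5
[150.  96.] 938 ztop 0.161 max 0.171 xy [0.867 0.109] rect [874. 127.] [ 64. 107.] 16.7
[308. 106.] 439 ztop 0.126 max 0.134 xy [ 0.849 -0.376] rect [ 868. -386.] [62. 81.] 56.9
[259. 118.] 583 ztop 0.070 max 0.078 xy [ 0.819 -0.224] rect [ 822. -221.] [ 57. 132.] 11.9
[177. 139.] 281 ztop 0.096 max 0.099 xy [0.744 0.029] rect [749.  34.] [50. 50.] 47.3
[ 48. 159.] 1959 ztop 0.088 max 0.099 xy [0.677 0.428] rect [681. 439.] [153. 113.] 1.0
[320. 169.] 712 ztop 0.049 max 0.054 xy [ 0.658 -0.419] rect [ 660. -421.] [ 67. 101.] 22.4
[200. 166.] 46 ztop 0.023 max 0.027 xy [ 0.667 -0.037] rect [668. -36.] [23. 20.] 83.0
[ 89. 186.] 177 ztop 0.018 max 0.022 xy [0.601 0.317] rect [601. 319.] [131.  17.] 8.0
[232. 182.] 412 ztop 0.024 max 0.031 xy [ 0.618 -0.141] rect [ 619. -141.] [ 65. 104.] 23.2
[165. 177.] 165 ztop 0.076 max 0.080 xy [0.628 0.066] rect [630.  70.] [39. 37.] 1.0
[103. 187.] 131 ztop 0.021 max 0.025 xy [0.597 0.27 ] rect [604. 271.] [20. 86.] 83.1
[352. 232
[... 266 characters left out ...]
1.] 899 ztop 0.019 max 0.060 xy [0.46  0.205] rect [461. 206.] [134.  69.] 61.6
[  7. 229.] 431 ztop 0.034 max 0.039 xy [0.46  0.561] rect [460. 560.] [ 57. 101.] 88.0
[198. 234.] 638 ztop 0.017 max 0.022 xy [ 0.451 -0.037] rect [452. -38.] [107.  66.] 64.3
[272. 228.] 455 ztop 0.017 max 0.022 xy [ 0.473 -0.271] rect [ 474. -271.] [ 63. 104.] 5.8
[236. 238.] 127 ztop 0.071 max 0.075 xy [ 0.443 -0.157] rect [ 443. -156.] [37. 37.] 62.7
[158. 235.] 93 ztop 0.016 max 0.018 xy [0.447 0.092] rect [447.  92.] [19. 42.] 0.7
[313. 259.] 472 ztop 0.016 max 0.021 xy [ 0.379 -0.398] rect [ 380. -398.] [104.  64.] 43.4
[ 21. 261.] 420 ztop 0.023 max 0.027 xy [0.361 0.514] rect [361. 520.] [72. 63.] 74.0
```

View pics/topc.png

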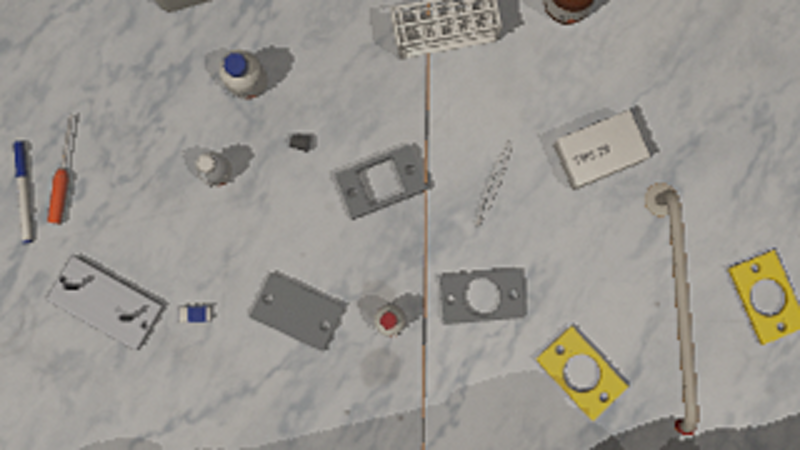

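Crop check: the grey plate with a square window, the grey plate with a round window, the plain grey plate, and the white cap beside the dark stub all match the descriptions. The look-alikes are yellow and excluded. Next I'll move to a view above the solid plate.

```bash
cat >> h.py <<'E'
from scipy.spatial.transform import Rotation as Ro
def go(r,x,y,z,yaw,frac=(1,)):
    s=r.read_state();p=np.array(s["ee_pos"]);R=Ro.from_quat(s["eef_rot"])
    a=np.radians(yaw);G=Ro.from_matrix(np.array([[np.cos(a),np.sin(a),0],[np.sin(a),-np.cos(a),0],[0,0,-1]]))
    rv=(R.inv()*G).as_rotvec(degrees=True);t=R.inv().apply(np.array([x,y,z])-p)
    x0=R.as_matrix()[:,0];print("t %.2f"%s["time"],"pos",np.round(p,4),"yaw %.2f"%np.degrees(np.arctan2(x0[1],x0[0])),"F",np.round(s["ft_force"],1),"w %.4f"%s["width"])
    print("turn",np.round(rv,2),"shift",np.round(t,4),"len %.3f"%np.linalg.norm(t))
def snap(r,name):
    m=r.camera_model("wrist");p,d=r.camera("wrist");cv2.imwrite(f"pics/{name}.png",p);np.savez(f"{name}.npz",d=d,K=m["K"],extrinsics=m["extrinsics"])
    return p,d,m
E
python3 - <<'E'
from h import *
from bench import r
go(r,0.40,-0.40,0.25,-45)
go(r,0.452,-0.038,0.23,-26)
E
```

```text
t 0.15 pos [ 0.1484 -0.6068  0.222 ] yaw -76.26 F [0.2 0.1 0.5] w 0.0871
turn [-2.000e-02  6.000e-02 -3.126e+01] shift [-0.1412 -0.2936 -0.0279] len 0.327
t 0.15 pos [ 0.1484 -0.6068  0.222 ] yaw -76.26 F [0.2 0.1 0.5] w 0.0871
turn [-3.000e-02  6.000e-02 -5.026e+01] shift [-0.4804 -0.43   -0.0075] len 0.645
```

Call:
carry_out(increments="0 0 -6 -0.027 -0.055 -0.02 0.087; 0 0 -12 -0.054 -0.110 -0.028 0.087; 0 0 -18 -0.081 -0.165 -0.028 0.087; 0 0 -24 -0.108 -0.220 -0.028 0.087; 0 0 -31 -0.135 -0.275 -0.028 0.087", squeeze=30)

```text
time: 0.78
ee_pos: [0.3846, -0.4089, 0.2501]
eef_rot: [0.924, -0.383, -0.0, -0.0]
ft_force: [0.6, -0.1, -0.0]
width: 0.0869
```

```bash
python3 - <<'E'
from h import *
from bench import r
go(r,0.452,-0.038,0.23,-26)
E
```

```text
t 0.78 pos [ 0.3846 -0.4089  0.2501] yaw -45.05 F [ 0.6 -0.1 -0. ] w 0.0869
turn [ -0.03   0.05 -19.05] shift [-0.2149 -0.3097  0.0203] len 0.377
```

Call:
carry_out(increments="0 0 -4 -0.034 -0.050 0.0 0.087; 0 0 -8 -0.068 -0.100 0.0 0.087; 0 0 -12 -0.102 -0.150 0.01 0.087; 0 0 -16 -0.136 -0.200 0.02 0.087; 0 0 -19 -0.17 -0.250 0.02 0.087")

```text
time: 1.4
ee_pos: [0.441, -0.11, 0.2296]
eef_rot: [0.974, -0.225, -0.001, -0.0]
ft_force: [1.3, -0.3, 0.6]
width: 0.0869
```

```bash
python3 - <<'E'
from h import *
from bench import r
go(r,0.452,-0.038,0.22,-26)
E
```

```text
t 1.40 pos [ 0.441  -0.11    0.2296] yaw -25.95 F [ 1.3 -0.3  0.6] w 0.0869
turn [-0.    0.09  0.05] shift [-0.0216 -0.0696  0.0096] len 0.073
```

Call:
carry_out(increments="0 0 0 -0.011 -0.035 0.0 0.087; 0 0 0 -0.022 -0.070 0.0 0.087; 0 0 0 -0.022 -0.070 0.01 0.087; 0 0 0 -0.022 -0.070 0.01 0.087; 0 0 0 -0.022 -0.070 0.01 0.087")

```text
time: 2.02
ee_pos: [0.4516, -0.0385, 0.2195]
eef_rot: [0.974, -0.225, -0.001, -0.0]
ft_force: [-0.6, -0.6, -0.7]
width: 0.087
```

```bash
python3 - <<'E'
from h import *
from bench import r
go(r,0.452,-0.038,0.22,-26)
p,d,m=snap(r,"w1")
W=pts(m,d); H=W[...,2]
print(np.median(H[(H<0.005)&(d>0)]))
E
```

```text
t 2.02 pos [ 0.4516 -0.0385  0.2195] yaw -26.05 F [-0.6 -0.6 -0.7] w 0.0870
turn [ 0.    0.11 -0.05] shift [ 0.0001 -0.0006 -0.0005] len 0.001
-0.0008149750876983164
```

View pics/w1.png

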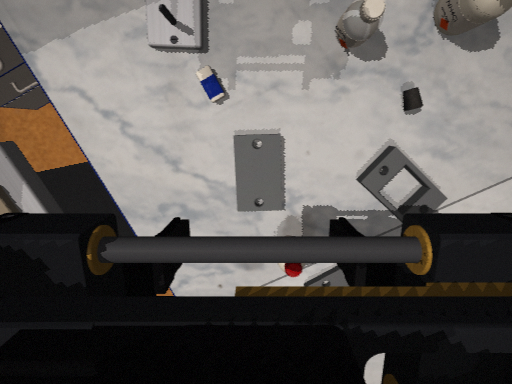

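The solid plate is centred at about (259,172) in the wrist view, its holes at (257,144) and (260,202). The base's near end is at (175,25).

```bash
cat >> h.py <<'E'
def onplane(m,uv,z):
    E=np.array(m["extrinsics"]);K=np.array(m["K"]);uv=np.atleast_2d(uv)
    dr=np.c_[(uv[:,0]-K[0,2])/K[0,0],(uv[:,1]-K[1,2])/K[1,1],np.ones(len(uv))]@E[:3,:3].T
    return E[:3,3]+dr*((z-E[2,3])/dr[:,2])[:,None]
def plate(m,p,d,seed,z,tol=0.004,grow=None):
    """mask of points near height z around seed -> contour -> rect on plane z"""
    W=pts(m,d);g=cv2.cvtColor(p,cv2.COLOR_BGR2GRAY)
    mk=((abs(W[...,2]-z)<tol)&(d>0)).astype(np.uint8)
    n,l,st,c=cv2.connectedComponentsWithStats(mk,connectivity=4)
    i=l[seed[1],seed[0]]; s=(l==i).astype(np.uint8)
    cs,_=cv2.findContours(s,cv2.RETR_EXTERNAL,cv2.CHAIN_APPROX_NONE);ct=max(cs,key=cv2.contourArea)[:,0,:]
    q=onplane(m,ct.astype(float),z)[:,:2]
    rc=cv2.minAreaRect((q*1000).astype(np.float32))
    a=rc[2]+(90 if rc[1][1]>rc[1][0] else 0)
    print("rect c",np.round(rc[0],1),"size",np.round(rc[1],1),"long axis",round(a%180,2),"short",round(a%180-90,2),"depth z",np.round(np.median(W[...,2][s>0]),4))
    return s,rc
def holes(m,p,z,roi,dark=True,lo=20,hi=400,k=4,blk=15):
    u0,v0,u1,v1=roi;g=cv2.cvtColor(p,cv2.COLOR_BGR2GRAY)[v0:v1,u0:u1]
    return g
E
python3 - <<'E'
from h import *
p=cv2.imread("pics/w1.png");z=np.load("w1.npz");d=z["d"]
s,rc=plate(z,p,d,(245,175),0.012)
cv2.imwrite("pics/w1c.png",cv2.resize(p[120:222,215:310],None,fx=6,fy=5.8,interpolation=cv2.INTER_NEAREST))
print(onplane(z,[(257,144),(260,202)],0.012)*1000)
print(rc, proj(z,[[.452,-.038,.012]]))
g=cv2.cvtColor(p,cv2.COLOR_BGR2GRAY); print(g[138:150,250:266]); print(g[196:209,252:268])
E
```

```text
rect c [451.9 -35.4] size [103.9  61.8] long axis 65.71 short -24.29 depth z 0.0113
[[467.75822374   0.62218401  12.        ]
 [436.58675395 -72.17580349  12.        ]]
((451.88275146484375, -35.413089752197266), (103.93365478515625, 61.81407928466797), 65.70555877685547) [[259.14836591 175.26275408]]
[[ 96  97  96  97  97  93  86  87  92  95  95  96  96  94  94  96]
 [ 98  97  99  92  79  79  81  82  82  82  90  94  98  94  95  95]
 [ 98  97  90  73  80 102 103 103 100  98  91  90  96  96  96  95]
 [ 94  98  81  66  84  99 101 106 104 147 162 109  91  96  95  94]
 [ 96  92  69  54  67  81 103 147 189 186 189 155  90  95  95  96]
 [ 97  87  65  62  68  70  84 147 185 174 158 136 100  96  93  95]
 [ 98  86  64  57  71  66  69 113 155 156 157 137 100  95  98  97]
 [ 95  87  61  55  70  69 111 152 153 153 141 107  91  95  95  98]
 [ 96  96  79  54  58  67  68 111 152 154 127  87  92  95  95  96]
 [ 96  99  90  67  42  44  64  68  76  75  76  91  96  96  98  94]
 [ 99  97  93  91  76  54  49  51  59  73  92  97  94  95  94  98]
 [ 97  98  96  95  98  95  87  85  89  94  95  94  93  96  9
[... 179 characters left out ...]
  90  95 100  97  98  98  97]
 [100  98  91  76  62  79  95  97 137 152 102  91  97  95  97  98]
 [ 99  98  85  67  64  76 117 142 158 163 131 107  98  98  99  97]
 [ 99  91  73  59  65  65  67 107 145 146 137 113  95  97  99  98]
 [ 98  94  69  44  60  64 106 144 147 144 118  75  95  98  99  99]
 [ 99  94  69  34  38  59  66 109 147 125  80  72  93  99 100  96]
 [ 99  97  81  46  25  27  34  67  74  44  60  85  96  98  98  98]
 [ 99 100  92  67  43  28  29  38  40  55  76  95  97  98  99  96]
 [ 99  99 100  91  73  62  58  55  69  84  94 100  98  98  99  97]
 [101  99  98  98  98  96  88  86  92 100 100  98  98 100  98  99]
 [ 99 100  99  99  99  98  98  99  96  97  99  98  98  98  97 100]]
```

View pics/w1c.png

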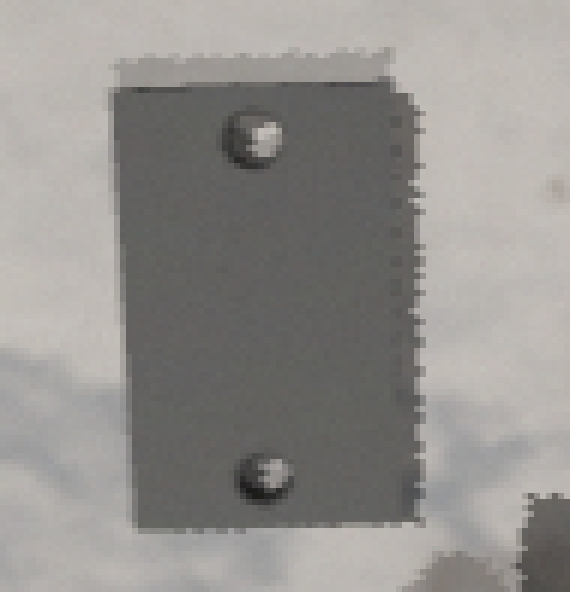

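```bash
python3 - <<'E'
from h import *
from bench import r
go(r,0.452,-0.0357,0.004,-23.8)
E
```

```text
t 2.08 pos [ 0.4517 -0.0384  0.2197] yaw -26.05 F [-0.7  0.3  0.6] w 0.0872
turn [-0.01  0.1  -2.25] shift [-0.0006 -0.0025  0.2157] len 0.216
```

Call:
carry_out(increments="0 0.1 -2.2 -0.0005 -0.0025 0.06 0.087; 0 0.1 -2.2 -0.0005 -0.0025 0.12 0.087; 0 0.1 -2.2 -0.0005 -0.0025 0.17 0.087; 0 0.1 -2.2 -0.0005 -0.0025 0.2 0.087; 0 0.1 -2.2 -0.0005 -0.0025 0.215 0.087")

```text
time: 2.7
ee_pos: [0.4514, -0.0363, 0.0034]
eef_rot: [0.978, -0.207, -0.001, -0.0]
ft_force: [0.7, 0.4, 0.0]
width: 0.0871
```

```bash
python3 - <<'E'
from h import *
from bench import r
go(r,0.452,-0.0357,0.004,-23.8)
E
```

```text
t 2.70 pos [ 0.4514 -0.0363  0.0034] yaw -23.91 F [0.7 0.4 0. ] w 0.0871
turn [ 0.01  0.1  -0.11] shift [ 0.0003 -0.0008 -0.0006] len 0.001
```

Close.

Call:
carry_out(increments="0 0 0 0 -0.0005 0 0.04; 0 0 0 0 -0.0005 0 0.04; 0 0 0 0 -0.0005 0 0.04; 0 0 0 0 -0.0005 0 0.04; 0 0 0 0 -0.0005 0 0.04", squeeze=35)

```text
time: 3.32
ee_pos: [0.4522, -0.036, 0.0043]
eef_rot: [0.978, -0.207, -0.0, 0.0]
ft_force: [-1.5, -0.0, 6.9]
width: 0.0615
```

Call:
carry_out(increments="0 0 0 0 0 -0.03 0.04; 0 0 0 0 0 -0.08 0.04; 0 0 0 0 0 -0.13 0.04; 0 0 0 0 0 -0.18 0.04; 0 0 0 0 0 -0.195 0.04")

```text
time: 3.95
ee_pos: [0.4536, -0.036, 0.2023]
eef_rot: [0.978, -0.207, 0.002, 0.0]
ft_force: [1.2, -0.6, -2.1]
width: 0.0616
```

```bash
python3 - <<'E'
from h import *
from bench import r
go(r,0.417,0.1,0.2,-28)
E
```

```text
t 3.95 pos [ 0.4536 -0.036   0.2023] yaw -23.91 F [ 1.2 -0.6 -2.1] w 0.0616
turn [-0.01 -0.26  4.09] shift [-0.0885 -0.1095  0.0019] len 0.141
```

Call:
carry_out(increments="0 -0.2 2 -0.029 -0.036 0 0.04; 0 -0.2 4 -0.058 -0.072 0 0.04; 0 -0.2 4.1 -0.0885 -0.1095 0.002 0.04; 0 -0.2 4.1 -0.0885 -0.1095 0.002 0.04; 0 -0.2 4.1 -0.0885 -0.1095 0.002 0.04")

```text
time: 4.58
ee_pos: [0.4168, 0.0994, 0.1993]
eef_rot: [0.97, -0.242, 0.0, 0.0]
ft_force: [0.3, -0.2, -1.6]
width: 0.0611
```

```bash
python3 - <<'E'
from h import *
from bench import r
go(r,0.417,0.1,0.2,-28)
snap(r,"w2")
E
```

```text
t 4.58 pos [0.4168 0.0994 0.1993] yaw -28.01 F [ 0.3 -0.2 -1.6] w 0.0611
turn [ 0.04 -0.02 -0.01] shift [-0.0001 -0.0007 -0.0007] len 0.001
```

View pics/w2.png

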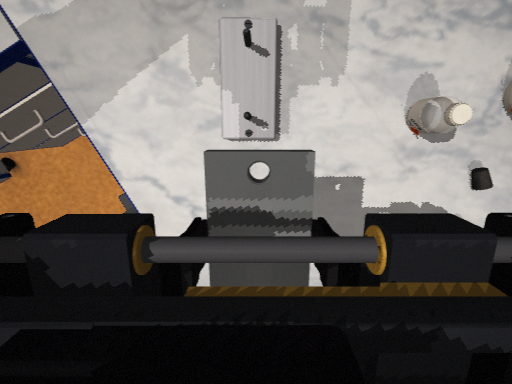

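The held plate's far hole is at (259,171). The base spans (220–282, 18–140); its pins are near (248,35) and (249,118).

```bash
python3 - <<'E'
from h import *
p=cv2.imread("pics/w2.png");z=np.load("w2.npz");d=z["d"]
cv2.imwrite("pics/w2c.png",cv2.resize(p[10:195,205:325],None,fx=5,fy=3.2,interpolation=cv2.INTER_NEAREST) if 0 else cv2.resize(p[10:190,205:325],None,fx=3.3,fy=3.3,interpolation=cv2.INTER_NEAREST))
W=pts(z,d)
s,rc=plate(z,p,d,(230,80),0.014)
for v0,v1 in((15,60),(100,140)):
    q=(W[v0:v1,235:275,2]>0.045); vv,uu=np.nonzero(q); print("pin>45mm px",uu.mean()+235,vv.mean()+v0,len(uu), W[v0:v1,235:275][q].mean(0).round(4),W[v0:v1,235:275][q].max(0).round(4))
print("hole",W[160:180,240:245,2].mean())
E
```

```text
rect c [460.9 207.7] size [131.2  65.3] long axis 61.76 short -28.24 depth z 0.0132
pin>45mm px 246.96103896103895 33.311688311688314 77 [0.4764 0.2345 0.0808] [0.4836 0.2472 0.3607]
pin>45mm px 247.74 115.06 50 [0.4427 0.171  0.091 ] [0.4479 0.1768 0.3607]
hole 0.20773055252602698
```

View pics/w2c.png

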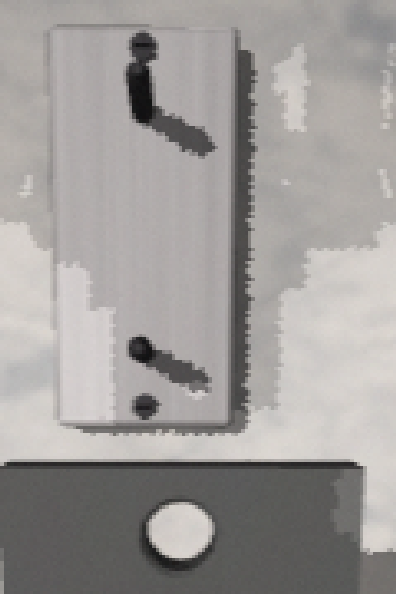

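```bash
cat >> h.py <<'E'
def pinfit(m,p,guess,roi=9,thr=70):
    """fit base x,y,yaw(deg long axis) by silhouette IoU of pins against dark pixels"""
    from scipy.optimize import minimize
    g=cv2.cvtColor(p,cv2.COLOR_BGR2GRAY).astype(float)
    S=6
    def sil(q):
        a=np.radians(q[2]);ax=np.array([np.cos(a),np.sin(a)])*0.04;im=[]
        out=np.zeros((384,512))
        for sg in(1,-1):
            c=np.array(q[:2])/1000+sg*ax
            P=[]
            for zz,rr in((0.014,.004),(0.052,.004),(0.058,.0015)):
                t=np.linspace(0,2*np.pi,24,endpoint=False)
                P.append(np.c_[c[0]+rr*np.cos(t),c[1]+rr*np.sin(t),np.full(24,zz)])
            h=cv2.convexHull(proj(m,np.vstack(P)).astype(np.float32))[:,0]
            b=np.zeros((384*S//1,512*S),np.uint8) if 0 else None
            lo=np.floor(h.min(0))-2;hi=np.ceil(h.max(0))+2;w,hh=(hi-lo).astype(int)
            b=np.zeros((hh*S,w*S),np.uint8);cv2.fillConvexPoly(b,np.round((h-lo+0.5)*S*16).astype(np.int32),255,shift=4)
            b=cv2.resize(b,(w,hh),interpolation=cv2.INTER_AREA)/255.
            x0,y0=lo.astype(int)
            if x0<0 or y0<0 or y0+hh>384 or x0+w>512: continue
            out[y0:y0+hh,x0:x0+w]=np.maximum(out[y0:y0+hh,x0:x0+w],b)
        return out
    s0=sil(guess);near=cv2.dilate(s0,np.ones((2*roi+1,)*2))>0
    D=np.clip((thr+15-g)/30,0,1)
    def cost(q):
        s=sil(q);return ((s-D)[near]**2).sum()
    best=min((cost((guess[0]+i,guess[1]+j,guess[2]+k)),(guess[0]+i,guess[1]+j,guess[2]+k)) for i in np.arange(-4,4.1,1) for j in np.arange(-4,4.1,1) for k in(-2,-1,0,1,2))[1]
    o=minimize(cost,best,method="Nelder-Mead",options=dict(initial_simplex=[best,np.add(best,(.7,0,0)),np.add(best,(0,.7,0)),np.add(best,(0,0,.7))],xatol=.02,fatol=.01))
    print("pinfit",o.x.round(2),"cost",round(o.fun,2),"from",round(cost(guess),2));return o.x,sil(o.x)
E
python3 - <<'E'
from h import *
p=cv2.imread("pics/w2.png");z=dict(np.load("w2.npz"))
g=cv2.cvtColor(p,cv2.COLOR_BGR2GRAY)
print(g[24:56,240:260]);print(g[108:124,240:262])
for thr in(40,55):
  q,s=pinfit(z,p,(461,207.5,61.8),roi=3,thr=thr)
v=p.copy();v[...,2]=np.maximum(v[...,2],(s*255).astype(np.uint8))
cv2.imwrite("pics/w2f.png",cv2.resize(v[15:135,225:285],None,fx=5,fy=5,interpolation=cv2.INTER_NEAREST))
E
```

```text
[[171 171 171 151  92  57  53  50  49  49  51  58 120 171 172 171 171 171
  171 169]
 [173 171 172 172 136  59  60  61  58  58  59  93 151 172 172 171 170 171
  171 167]
 [172 172 172 172 143  77  61  59  58  59  49  55 126 172 173 173 173 171
  171 168]
 [173 172 172 171 169 138  65  53  53  43  51  75 131 173 172 172 171 170
  168 169]
 [172 172 171 174 152 119  76  40  50  66 131 173 173 172 172 172 172 172
  169 167]
 [172 170 172 145  81  54  57  44  60 133 174 171 173 173 172 171 173 171
  170 166]
 [174 172 159 109  50  57  62  54  34  60 134 172 171 173 174 173 171 172
  171 167]
 [172 173 144  83  46  54  62  50  29  18 115 173 173 173 172 174 173 170
  170 168]
 [172 172 140  59  38  37  36  29  22  19 113 170 172 174 171 172 172 172
  168 166]
 [172 173 147  79  31  28  19  19  17  22  87 151 171 173 174 172 172 170
  171 167]
 [172 171 148  77  27  25  24  20  17  20  85 150 172 172 172 172 173 173
  169 170]
 [172 171 160 104  26  24  21  21  18  20  57 134 174 173 172 173 171 172
  172 168]
 [173 173 171 133  24  23  17  18  22  20  60 134 170 170 169 172 173 171
  168 
[... 2513 characters left out ...]
76  77  78  78 129
  173 172 173 171]
 [174 178 177 176 149  75  27  24  18  18  29  56  77  78  76  76  76 129
  172 170 171 172]
 [175 178 177 177 176 159 110  51  30  36  62  75  76  76  73  77  79  77
   78  79 126 140]
 [175 178 179 177 175 174 175 175 144  79  78  78  74  76  77  75  76  77
   78  77  78  75]
 [175 177 178 176 176 174 173 174 172 141 127 140  79  77  76  77  79  78
   76  77  78  76]
 [177 177 179 175 173 175 175 175 172 173 171 169 139  78  78  75  77  79
   78  77  80  76]
 [174 179 179 176 174 172 175 173 175 173 170 169 168 139 128 138  76  78
   79  77  77  78]]
pinfit [460.76 208.06  61.56] cost 55.97 from 58.37
pinfit [460.93 207.97  61.85] cost 34.01 from 39.89
```

View pics/w2f.png

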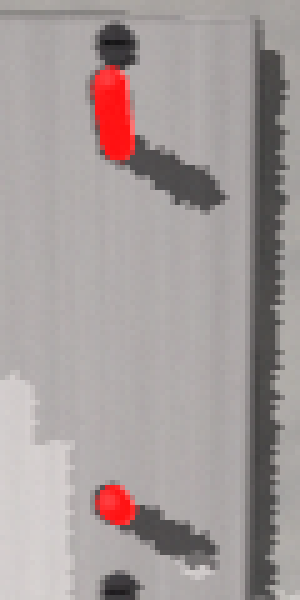

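```bash
cat >> h.py <<'E'
def held(m,p,roi,z,pos,yaw,thr=150,bright=True):
    u0,v0,u1,v1=roi;g=cv2.cvtColor(p,cv2.COLOR_BGR2GRAY)[v0:v1,u0:u1]
    print(g)
E
python3 - <<'E'
from h import *
p=cv2.imread("pics/w2.png");m=np.load("w2.npz")
g=cv2.cvtColor(p,cv2.COLOR_BGR2GRAY)
print(g[158:185,245:275])
E
```

```text
[[ 91  92  88  90  92  89  92  90  90  90  91  90  89  88  89  89  89  91
   90  91  92  93  89  89  90  90  91  88  91  91]
 [ 94  90  91  91  89  91  91  89  90  90  92  92  91  90  89  92  92  89
   91  90  92  89  91  90  90  90  90  89  90  90]
 [ 92  89  90  91  89  91  90  91  91  91  87  89  85  82  80  82  86  91
   90  89  89  91  91  88  87  90  90  89  93  90]
 [ 92  89  91  91  90  92  90  87  89  81  62  55  59  62  62  65  65  66
   73  84  90  90  88  90  89  90  90  90  89  90]
 [ 92  91  91  92  92  91  90  82  62  55  74 113 134 150 170 175 161 128
   93  71  73  82  88  90  91  92  91  88  90  90]
 [ 91  90  89  90  91  89  82  62  95 130 168 207 210 208 208 206 210 212
  197 154  95  75  84  89  87  87  90  89  91  90]
 [ 91  90  92  89  89  76  55  91 166 202 205 207 208 208 208 208 210 211
  211 211 189 123  79  83  90  90  91  88  88  90]
 [ 91  90  89  91  76  56  93 167 205 203 204 204 205 208 208 209 212 212
  210 213 211 190 125  79  84  91  92  91  90  90]
 [ 91  90  89  83  62  87 166 206 205 200 202 202 206 206 207 209 207 212
  210 211 212 213 190 124 
[... 1575 characters left out ...]
 71  94 119 104  85  73
   50  52  55  56  76  87  91  90  87  91  90  91]
 [ 89  91  90  90  83  70  64  54  36  30  28  32  28  30  38  41  47  49
   51  52  62  82  90  92  89  88  89  91  91  91]
 [ 90  89  90  91  87  84  74  67  61  43  34  35  34  40  41  37  36  48
   52  61  81  89  90  89  89  90  88  89  91  88]
 [ 90  88  89  91  88  87  86  75  68  69  64  50  45  38  42  44  52  61
   76  89  88  86  89  90  89  89  89  91  91  89]
 [ 89  89  90  88  89  90  88  84  78  76  70  74  79  77  78  83  81  81
   84  88  88  90  89  88  89  88  89  92  92  89]
 [ 91  89  90  88  90  93  88  91  89  87  84  77  78  79  80  83  84  87
   88  90  88  86  88  88  87  90  90  90  90  92]]
```

```bash
python3 - <<'E'
from h import *
from bench import r
m=np.load("w2.npz")
h=onplane(m,[(258.4,171.8)],0.2075)[0]; p=np.array([.4168,.0994,.2])
a=np.radians(-28.0);tx=np.array([np.cos(a),np.sin(a)]);ty=np.array([np.sin(a),-np.cos(a)])
e=h[:2]-p[:2];print("hole tool xy mm",e@tx*1000,e@ty*1000)
go(r,.4609,.208,.2,-28.2)
E
```

```text
hole tool xy mm -0.2240689192195866 -40.93562633093616
t 4.62 pos [0.4169 0.099  0.1994] yaw -28.07 F [-0.3 -0.8 -1.9] w 0.0614
turn [ 0.03 -0.02  0.13] shift [-0.0125 -0.1169 -0.0007] len 0.118
```

Call:
carry_out(increments="0 0 0.1 -0.006 -0.055 0 0.04; 0 0 0.1 -0.0125 -0.110 0 0.04; 0 0 0.1 -0.0125 -0.1165 0.04 0.04; 0 0 0.1 -0.0125 -0.1165 0.09 0.04; 0 0 0.1 -0.0125 -0.1165 0.12 0.04")

```text
time: 5.25
ee_pos: [0.4602, 0.2059, 0.0764]
eef_rot: [0.97, -0.244, -0.001, 0.001]
ft_force: [0.8, 0.5, -1.8]
width: 0.0613
```

```bash
python3 - <<'E'
from h import *
from bench import r
go(r,.4606,.2075,.0185,-28.2)
E
```

```text
t 5.25 pos [0.4602 0.2059 0.0764] yaw -28.28 F [ 0.8  0.5 -1.8] w 0.0613
turn [ 0.16  0.13 -0.07] shift [-0.0003 -0.0018  0.0578] len 0.058
```

Call:
carry_out(increments="0.1 0.1 0 -0.0003 -0.0015 0.0 0.04; 0.1 0.1 0 -0.0003 -0.0015 0.0 0.04; 0.1 0.1 0 -0.0003 -0.0015 0.01 0.04; 0.1 0.1 0 -0.0003 -0.0015 0.02 0.04; 0.1 0.1 0 -0.0003 -0.0015 0.027 0.04")

```text
time: 5.88
ee_pos: [0.4604, 0.2071, 0.0488]
eef_rot: [0.97, -0.244, -0.0, 0.001]
ft_force: [0.1, -0.6, -0.9]
width: 0.0611
```

```bash
python3 - <<'E'
from h import *
from bench import r
go(r,.4606,.2075,.0185,-28.2)
E
```

```text
t 5.88 pos [0.4604 0.2071 0.0488] yaw -28.28 F [ 0.1 -0.6 -0.9] w 0.0611
turn [ 0.08  0.02 -0.08] shift [-0.     -0.0005  0.0303] len 0.030
```

Plate underside is now about 45 mm up, on both pins with no contact force. Going down.

Call:
carry_out(increments="0 0 0 0 -0.0003 0.008 0.04; 0 0 0 0 -0.0003 0.016 0.04; 0 0 0 0 -0.0003 0.024 0.04; 0 0 0 0 -0.0003 0.029 0.04; 0 0 0 0 -0.0003 0.030 0.04")

```text
time: 6.5
ee_pos: [0.4603, 0.2073, 0.0184]
eef_rot: [0.97, -0.244, -0.001, 0.001]
ft_force: [-0.5, 0.4, -1.8]
width: 0.0613
```

```bash
python3 - <<'E'
from h import *
from bench import r
go(r,.4606,.2075,.0185,-28.2)
E
```

```text
t 6.50 pos [0.4603 0.2073 0.0184] yaw -28.27 F [-0.5  0.4 -1.8] w 0.0613
turn [ 0.1   0.05 -0.07] shift [ 0.0001 -0.0003 -0.0001] len 0.000
```

Call:
carry_out(increments="0 0 0 0 0 0 0.087; 0 0 0 0 0 0 0.087; 0 0 0 0 0 0 0.087; 0 0 0 0 0 -0.03 0.087; 0 0 0 0 0 -0.09 0.087")

```text
time: 7.12
ee_pos: [0.4592, 0.2068, 0.1081]
eef_rot: [0.97, -0.244, -0.002, 0.001]
ft_force: [1.6, -0.1, 0.3]
width: 0.0868
```

```bash
python3 - <<'E'
from h import *
from bench import r
go(r,.53,.03,.2,15)
go(r,.615,-.14,.22,23)
E
```

```text
t 7.12 pos [0.4592 0.2068 0.1081] yaw -28.27 F [ 1.6 -0.1  0.3] w 0.0868
turn [  0.13   0.31 -43.27] shift [ 0.1457  0.1225 -0.092 ] len 0.211
t 7.12 pos [0.4592 0.2068 0.1081] yaw -28.27 F [ 1.6 -0.1  0.3] w 0.0868
turn [  0.11   0.32 -51.27] shift [ 0.301   0.2321 -0.1122] len 0.396
```

Call:
carry_out(increments="0 0 -8 0.03 0.02 -0.05 0.087; 0 0 -18 0.075 0.058 -0.08 0.087; 0 0 -28 0.12 0.095 -0.11 0.087; 0 0 -38 0.165 0.130 -0.112 0.087; 0 0 -47 0.21 0.165 -0.112 0.087")

```text
time: 7.75
ee_pos: [0.5659, -0.0359, 0.2211]
eef_rot: [0.986, 0.165, -0.002, 0.001]
ft_force: [0.7, 0.1, 0.8]
width: 0.087
```

```bash
python3 - <<'E'
from h import *
from bench import r
go(r,.615,-.14,.22,23)
E
```

```text
t 7.75 pos [ 0.5659 -0.0359  0.2211] yaw 19.05 F [0.7 0.1 0.8] w 0.0870
turn [ 0.08  0.23 -3.95] shift [0.0124 0.1144 0.0013] len 0.115
```

Call:
carry_out(increments="0 0.2 -2 0.006 0.055 0 0.087; 0 0.2 -4 0.0125 0.110 0 0.087; 0 0.2 -4 0.0125 0.1145 0 0.087; 0 0.2 -4 0.0125 0.1145 0 0.087; 0 0.2 -4 0.0125 0.1145 0 0.087")

```text
time: 8.38
ee_pos: [0.615, -0.1383, 0.2217]
eef_rot: [0.98, 0.201, 0.0, 0.001]
ft_force: [0.2, 0.1, -0.4]
width: 0.0869
```

```bash
python3 - <<'E'
from h import *
from bench import r
go(r,.615,-.14,.22,23)
p,d,m=snap(r,"w3")
print(proj(m,[[.615,-.14,.02]]))
cv2.imwrite("pics/w3c.png",cv2.resize(p[100:240,160:360],None,fx=4,fy=4,interpolation=cv2.INTER_NEAREST))
E
```

```text
t 8.38 pos [ 0.615  -0.1383  0.2217] yaw 23.17 F [ 0.2  0.1 -0.4] w 0.0869
turn [0.08 0.01 0.17] shift [-0.0007  0.0016  0.0017] len 0.002
[[258.23949543 177.14432599]]
```

View pics/w3c.png

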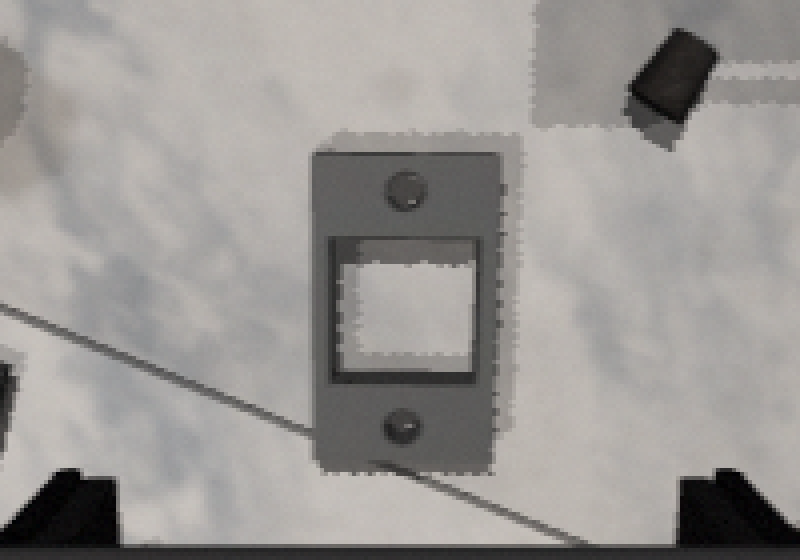

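The block with the square window is isolated. Its holes are near (261,147) and (260,206).

```bash
python3 - <<'E'
from h import *
from bench import r
p=cv2.imread("pics/w3.png");z=np.load("w3.npz")
plate(z,p,z["d"],(240,150),0.020)
h=onplane(z,[(261.0,147.1),(260.0,206.2)],0.02)*1000;print(h.round(1),h.mean(0).round(1),np.linalg.norm(h[0]-h[1]),np.degrees(np.arctan2(*(h[0]-h[1])[1::-1])))
E
```

```text
rect c [ 618.8 -139.5] size [ 61.9 104. ] long axis 112.48 short 22.48 depth z 0.0193
[[ 602.8 -102.2   20. ]
 [ 633.  -176.1   20. ]] [ 617.9 -139.2   20. ] 79.87683342139456 112.26441060443285
```

```bash
python3 - <<'E'
from h import *
from bench import r
go(r,.6183,-.1393,.006,22.4)
E
```

```text
t 8.43 pos [ 0.615  -0.1385  0.2217] yaw 23.17 F [ 0.2 -0.4 -0.2] w 0.0868
turn [0.09 0.01 0.77] shift [0.0028 0.0017 0.2157] len 0.216
```

Call:
carry_out(increments="0.1 0 0.8 0.003 0.002 0.06 0.087; 0.1 0 0.8 0.003 0.002 0.12 0.087; 0.1 0 0.8 0.003 0.002 0.17 0.087; 0.1 0 0.8 0.003 0.0018 0.2 0.087; 0.1 0 0.8 0.003 0.0018 0.2155 0.087")

```text
time: 9.05
ee_pos: [0.6178, -0.1383, 0.005]
eef_rot: [0.981, 0.195, -0.001, -0.0]
ft_force: [0.8, 0.9, 0.1]
width: 0.0873
```

Call:
carry_out(increments="0 0 0 0 0 0 0.04; 0 0 0 0 0 0 0.04; 0 0 0 0 0 0 0.04; 0 0 0 0 0 0 0.04; 0 0 0 0 0 0 0.04")

```text
time: 9.68
ee_pos: [0.6185, -0.1385, 0.0062]
eef_rot: [0.981, 0.195, -0.0, 0.0]
ft_force: [-2.1, 0.3, 7.0]
width: 0.0615
```

```bash
python3 - <<'E'
from h import *
from bench import r
go(r,.6183,-.1393,.2,22.4)
E
```

```text
t 9.68 pos [ 0.6185 -0.1385  0.0062] yaw 22.44 F [-2.1  0.3  7. ] w 0.0615
turn [0.01 0.01 0.04] shift [-0.0005  0.0007 -0.1938] len 0.194
```

Call:
carry_out(increments="0 0 0 0 0 -0.03 0.04; 0 0 0 0 0 -0.08 0.04; 0 0 0 0 0 -0.13 0.04; 0 0 0 0 0 -0.18 0.04; 0 0 0 0 0 -0.195 0.04")

```text
time: 10.3
ee_pos: [0.6197, -0.1383, 0.2048]
eef_rot: [0.981, 0.195, 0.002, 0.001]
ft_force: [0.6, -0.4, -2.4]
width: 0.0614
```

```bash
python3 - <<'E'
from h import *
from bench import r
go(r,.417,.1,.2,-28)
E
```

```text
t 10.30 pos [ 0.6197 -0.1383  0.2048] yaw 22.44 F [ 0.6 -0.4 -2.4] w 0.0614
turn [ 0.07 -0.26 50.44] shift [-0.0965 -0.2976  0.0036] len 0.313
```

Call:
carry_out(increments="0 0 9 -0.016 -0.050 0 0.04; 0 0 18 -0.032 -0.100 0 0.04; 0 -0.2 28 -0.049 -0.150 0 0.04; 0 -0.2 38 -0.065 -0.200 0 0.04; 0 -0.2 47 -0.081 -0.250 0 0.04")

```text
time: 10.92
ee_pos: [0.4478, 0.0629, 0.203]
eef_rot: [0.976, -0.216, 0.0, 0.001]
ft_force: [1.0, 1.3, -1.0]
width: 0.0618
```

```bash
python3 - <<'E'
from h import *
from bench import r
go(r,.417,.1,.2,-28.2)
E
```

```text
t 10.93 pos [0.4478 0.0629 0.203 ] yaw -24.89 F [ 1.   1.3 -1. ] w 0.0618
turn [ 0.08 -0.03  3.31] shift [-0.0436 -0.0207  0.003 ] len 0.048
```

Call:
carry_out(increments="0 0 3.3 -0.022 -0.010 0 0.04; 0 0 3.3 -0.0435 -0.0205 0.003 0.04; 0 0 3.3 -0.0435 -0.0205 0.003 0.04; 0 0 3.3 -0.0435 -0.0205 0.003 0.04; 0 0 3.3 -0.0435 -0.0205 0.003 0.04")

```text
time: 11.55
ee_pos: [0.4173, 0.0991, 0.1998]
eef_rot: [0.97, -0.244, -0.0, 0.0]
ft_force: [-0.6, -0.0, -1.5]
width: 0.0622
```

```bash
python3 - <<'E'
from h import *
from bench import r
go(r,.4606,.2075,.2,-28.2)
p,d,m=snap(r,"w4")
cv2.imwrite("pics/w4c.png",cv2.resize(p[0:200,190:330],None,fx=3,fy=3,interpolation=cv2.INTER_NEAREST))
g=cv2.cvtColor(p,cv2.COLOR_BGR2GRAY)
plate(m,p,d,(235,80),0.026)
pinfit(m,p,(460.9,208,61.8),roi=3,thr=40)
E
```

```text
t 11.55 pos [0.4173 0.0991 0.1998] yaw -28.26 F [-0.6 -0.  -1.5] w 0.0622
turn [ 0.06 -0.   -0.06] shift [-0.0132 -0.116  -0.0003] len 0.117
rect c [461.2 206.9] size [103.3  61.8] long axis 61.68 short -28.32 depth z 0.0252
pinfit [460.49 208.34  61.78] cost 48.32 from 52.02
```

View pics/w4c.png

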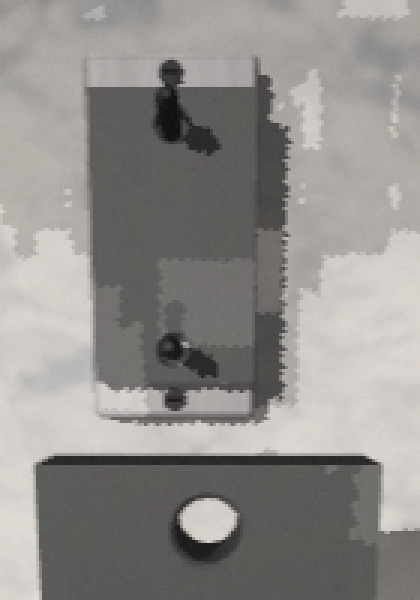

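The solid plate is seated over both pins, flat (z 25 mm by depth). The held block's hole is at about (258.3,175.3).

```bash
python3 - <<'E'
from h import *
m=np.load("w4.npz");p=cv2.imread("pics/w4.png");g=cv2.cvtColor(p,cv2.COLOR_BGR2GRAY)
k=cv2.medianBlur(g,3)[158:193,243:275]; print(k[::2,::2])
h=onplane(m,[(258.3,175.3)],0.2136)[0]; p=np.array([.4173,.0991])
a=np.radians(-28.2);tx=np.array([np.cos(a),np.sin(a)]);ty=np.array([np.sin(a),-np.cos(a)])
e=h[:2]-p;print("hole tool xy mm",e@tx*1000,e@ty*1000)
E
```

```text
[[ 91  91  90  90  91  91  90  91  91  91  91  91  91  91  90  90]
 [ 91  91  90  91  91  91  89  91  91  91  91  91  91  91  90  90]
 [ 91  90  91  91  91  90  90  90  91  91  91  91  91  90  90  90]
 [ 90  89  90  90  90  90  89  77  73  83  88  88  90  90  89  90]
 [ 90  90  90  90  83  70  98 141 184 175  94  80  87  90  89  89]
 [ 90  91  90  80  61 178 203 207 209 207 206 184  81  87  89  89]
 [ 90  91  86  68 180 203 204 207 208 208 205 206 187  85  90  89]
 [ 90  90  77  88 203 204 205 206 207 208 207 208 208 101  86  89]
 [ 90  90  56  75 205 206 206 207 208 208 209 209 207  82  85  88]
 [ 90  90  51  39 159 206 209 210 211 211 209 207 165  70  85  88]
 [ 90  89  58  31  31 159 207 210 211 212 211 173  57  61  88  88]
 [ 89  89  63  38  29  30  53 163 193 147  90  55  56  66  90  89]
 [ 89  89  82  55  31  30  30  30  30  32  49  54  57  86  90  89]
 [ 90  89  87  70  55  31  31  31  31  45  49  55  81  89  89  89]
 [ 90  89  90  88  73  63  37  38  44  50  61  88  89  89  89  89]
 [ 90  89  88  89  87  80  76  76  79  82  87  88  89  88  88  89]
 [ 90  89  88  88  89  88  88  88  87  87  88  89  90  88  88  89]
 [ 89  89  88  89  88  89  89  89  89  88  88  89  89  89  89  89]]
hole tool xy mm -0.22489110341358695 -40.035363759970075
```

```bash
python3 - <<'E'
from h import *
from bench import r
go(r,.4607,.2081,.09,-28.2)
E
```

```text
t 11.60 pos [0.4173 0.0993 0.1998] yaw -28.25 F [ 0.2  0.6 -1.3] w 0.0619
turn [ 0.05 -0.   -0.05] shift [-0.0133 -0.1165  0.1097] len 0.161
```

Call:
carry_out(increments="0 0 0 -0.006 -0.058 0 0.04; 0 0 0 -0.013 -0.115 0 0.04; 0 0 0 -0.0133 -0.1165 0.05 0.04; 0 0 0 -0.0133 -0.1165 0.1 0.04; 0 0 0 -0.0133 -0.1165 0.11 0.04")

```text
time: 12.22
ee_pos: [0.459, 0.2071, 0.087]
eef_rot: [0.97, -0.244, -0.003, 0.001]
ft_force: [-0.0, -0.5, -0.3]
width: 0.0621
```

```bash
python3 - <<'E'
from h import *
from bench import r
go(r,.4607,.2081,.0325,-28.2)
E
```

```text
t 12.22 pos [0.459  0.2071 0.087 ] yaw -28.25 F [-0.  -0.5 -0.3] w 0.0621
turn [ 0.24  0.26 -0.05] shift [ 0.0013 -0.0019  0.0544] len 0.054
```

Call:
carry_out(increments="0.2 0.2 0 0.001 -0.0015 0 0.04; 0.2 0.2 0 0.001 -0.0015 0.005 0.04; 0.2 0.2 0 0.001 -0.0015 0.012 0.04; 0.2 0.2 0 0.001 -0.0015 0.012 0.04; 0.2 0.2 0 0.001 -0.0015 0.012 0.04")

```text
time: 12.85
ee_pos: [0.4607, 0.208, 0.0752]
eef_rot: [0.97, -0.244, -0.0, 0.0]
ft_force: [0.6, 0.4, -0.4]
width: 0.0618
```

```bash
python3 - <<'E'
from h import *
from bench import r
go(r,.4607,.2081,.0325,-28.2)
E
```

```text
t 12.85 pos [0.4607 0.208  0.0752] yaw -28.26 F [ 0.6  0.4 -0.4] w 0.0618
turn [ 0.03  0.04 -0.06] shift [-0.     -0.0001  0.0427] len 0.043
```

Call:
carry_out(increments="0 0 0 0 0 0.009 0.04; 0 0 0 0 0 0.018 0.04; 0 0 0 0 0 0.027 0.04; 0 0 0 0 0 0.036 0.04; 0 0 0 0 0 0.042 0.04")

```text
time: 13.48
ee_pos: [0.4604, 0.208, 0.0325]
eef_rot: [0.97, -0.244, -0.001, 0.0]
ft_force: [-0.1, -0.5, -1.3]
width: 0.0616
```

```bash
python3 - <<'E'
from h import *
from bench import r
go(r,.4607,.2081,.0325,-28.2)
E
```

```text
t 13.47 pos [0.4604 0.208  0.0325] yaw -28.25 F [-0.1 -0.5 -1.3] w 0.0616
turn [ 0.05  0.07 -0.05] shift [ 0.0002 -0.0003 -0.    ] len 0.000
```

Seated. Release and rise.

Call:
carry_out(increments="0 0 0 0 0 0 0.087; 0 0 0 0 0 0 0.087; 0 0 0 0 0 0 0.087; 0 0 0 0 0 -0.04 0.087; 0 0 0 0 0 -0.1 0.087")

```text
time: 14.1
ee_pos: [0.4597, 0.2075, 0.1328]
eef_rot: [0.97, -0.244, -0.002, 0.001]
ft_force: [2.0, 0.1, 0.1]
width: 0.0866
```

```bash
python3 - <<'E'
from h import *
from bench import r
go(r,.474,-.271,.22,5)
go(r,.50,-.05,.22,-12)
E
```

```text
t 14.10 pos [0.4597 0.2075 0.1328] yaw -28.24 F [2.  0.1 0.1] w 0.0866
turn [  0.08   0.24 -33.24] shift [ 0.2387  0.415  -0.087 ] len 0.487
t 14.10 pos [0.4597 0.2075 0.1328] yaw -28.24 F [2.  0.1 0.1] w 0.0866
turn [  0.11   0.22 -16.24] shift [ 0.1571  0.208  -0.0872] len 0.275
```

Call:
carry_out(increments="0 0 -3 0.025 0.042 -0.04 0.087; 0 0 -9 0.053 0.092 -0.07 0.087; 0 0 -16 0.082 0.143 -0.087 0.087; 0 0 -23 0.112 0.195 -0.087 0.087; 0 0 -30 0.142 0.247 -0.087 0.087")

```text
time: 14.72
ee_pos: [0.4681, -0.0723, 0.2207]
eef_rot: [1.0, 0.017, -0.001, 0.001]
ft_force: [1.6, -0.3, 0.4]
width: 0.0869
```

```bash
python3 - <<'E'
from h import *
from bench import r
go(r,.474,-.268,.22,5.8)
E
```

```text
t 14.72 pos [ 0.4681 -0.0723  0.2207] yaw 2.00 F [ 1.6 -0.3  0.4] w 0.0869
turn [ 0.14  0.17 -3.8 ] shift [-0.0009  0.1958  0.0012] len 0.196
```

Call:
carry_out(increments="0.1 0.2 -2 0 0.055 0 0.087; 0.1 0.2 -3.8 0 0.115 0 0.087; 0.1 0.2 -3.8 -0.001 0.173 0 0.087; 0.1 0.2 -3.8 -0.001 0.196 0 0.087; 0.1 0.2 -3.8 -0.001 0.196 0 0.087")

```text
time: 15.35
ee_pos: [0.4738, -0.2691, 0.221]
eef_rot: [0.999, 0.049, 0.0, -0.0]
ft_force: [0.0, 1.1, 0.3]
width: 0.0872
```

```bash
python3 - <<'E'
from h import *
from bench import r
go(r,.474,-.268,.22,5.8)
p,d,m=snap(r,"w5")
print(proj(m,[[.474,-.268,.012]]))
cv2.imwrite("pics/w5c.png",cv2.resize(p[90:240,160:360],None,fx=4,fy=4,interpolation=cv2.INTER_NEAREST))
E
```

```text
t 15.35 pos [ 0.4738 -0.2691  0.221 ] yaw 5.67 F [0.  1.1 0.3] w 0.0872
turn [-0.02 -0.05 -0.13] shift [ 0.0003 -0.0011  0.001 ] len 0.002
[[258.85992441 174.57712053]]
```

View pics/w5c.png

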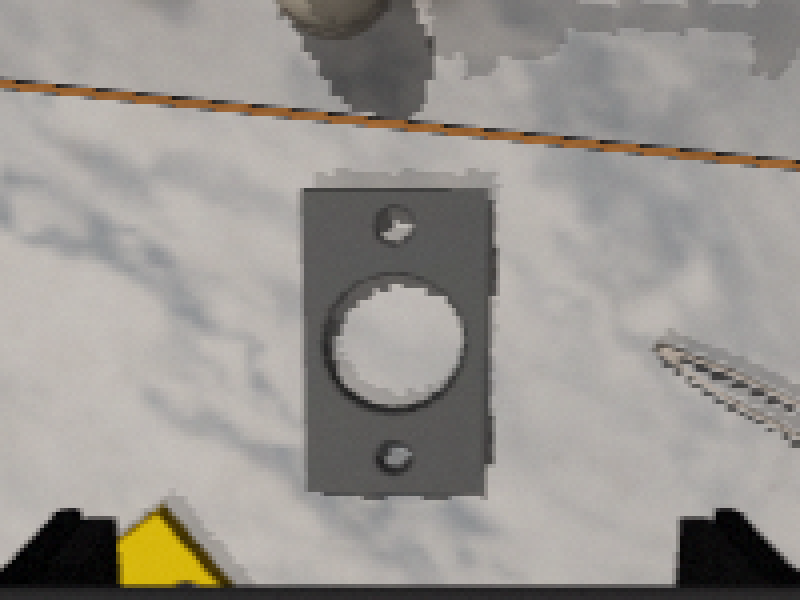

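The grey plate is centred at crop (395,341). The yellow look-alike's corner, at crop (165,510), is clear of the fingers.

```bash
python3 - <<'E'
from h import *
from bench import r
p=cv2.imread("pics/w5.png");z=np.load("w5.npz")
plate(z,p,z["d"],(240,150),0.012)
h=onplane(z,[(258.3,145.9),(258.3,203.6)],0.012)*1000;print(h.round(1),h.mean(0).round(1),np.linalg.norm(h[0]-h[1]),np.degrees(np.arctan2(*(h[0]-h[1])[1::-1])))
go(r,*(h.mean(0)[:2]/1000),.0045,5)
E
```

```text
rect c [ 476.8 -339.5] size [849.8 559.1] long axis 5.53 short -84.47 depth z 0.0001
[[ 469.5 -229.9   12. ]
 [ 477.2 -308.8   12. ]] [ 473.4 -269.3   12. ] 79.24485817765046 95.6056718987026
t 15.40 pos [ 0.4742 -0.2673  0.2212] yaw 5.82 F [-0.4  1.1 -0.4] w 0.0869
turn [-0.01 -0.06  0.82] shift [-0.0012  0.002   0.2167] len 0.217
```

```bash
python3 - <<'E'
from h import *
from bench import r
p=cv2.imread("pics/w5.png");z=np.load("w5.npz")
W=pts(z,z["d"]);print(W[140:155:4,238:275:4,2].round(3))
plate(z,p,z["d"],(246,150),0.012,0.006)
go(r,.4735,-.2693,.0045,5.6)
E
```

```text
[[ 0.011  0.011  0.011  0.011  0.012  0.011  0.012  0.011  0.012  0.01 ]
 [ 0.011  0.012  0.012  0.012  0.009 -0.     0.001  0.011  0.012  0.012]
 [ 0.011  0.011  0.012  0.012  0.009 -0.001 -0.002  0.012  0.012  0.013]
 [ 0.012  0.011  0.011  0.011  0.011  0.012  0.011  0.01   0.012  0.011]]
rect c [ 473.8 -269.6] size [ 61.9 103.1] long axis 95.56 short 5.56 depth z 0.0113
t 15.40 pos [ 0.4742 -0.2673  0.2212] yaw 5.82 F [-0.4  1.1 -0.4] w 0.0869
turn [-0.01 -0.06  0.22] shift [-0.0011  0.002   0.2167] len 0.217
```

Call:
carry_out(increments="0 0 0.2 -0.001 0.002 0.06 0.087; 0 0 0.2 -0.001 0.002 0.12 0.087; 0 0 0.2 -0.001 0.002 0.17 0.087; 0 0 0.2 -0.001 0.002 0.2 0.087; 0 0 0.2 -0.001 0.002 0.2165 0.087")

```text
time: 16.02
ee_pos: [0.4737, -0.2672, 0.004]
eef_rot: [0.999, 0.05, 0.0, -0.001]
ft_force: [-0.4, -0.6, 1.1]
width: 0.0872
```

Call:
carry_out(increments="0 0 0 0 0 0 0.04; 0 0 0 0 0 0 0.04; 0 0 0 0 0 0 0.04; 0 0 0 0 0 0 0.04; 0 0 0 0 0 0 0.04")

```text
time: 16.65
ee_pos: [0.4742, -0.2676, 0.005]
eef_rot: [0.999, 0.05, 0.001, -0.0]
ft_force: [-1.4, 0.5, 7.2]
width: 0.0615
```

```bash
python3 - <<'E'
from h import *
from bench import r
go(r,.4735,-.2693,.2,5.6)
E
```

```text
t 16.65 pos [ 0.4742 -0.2676  0.005 ] yaw 5.75 F [-1.4  0.5  7.2] w 0.0615
turn [-0.   -0.08  0.15] shift [-0.0006  0.0016 -0.195 ] len 0.195
```

Call:
carry_out(increments="0 0 0 0 0 -0.03 0.04; 0 0 0 0 0 -0.08 0.04; 0 0 0 0 0 -0.13 0.04; 0 0 0 0 0 -0.18 0.04; 0 0 0 0 0 -0.195 0.04")

```text
time: 17.27
ee_pos: [0.4751, -0.268, 0.2033]
eef_rot: [0.999, 0.05, 0.002, 0.001]
ft_force: [-0.1, -0.3, -0.7]
width: 0.0615
```

```bash
python3 - <<'E'
from h import *
from bench import r
go(r,.417,.1,.2,-28.2)
E
```

```text
t 17.27 pos [ 0.4751 -0.268   0.2033] yaw 5.74 F [-0.1 -0.3 -0.7] w 0.0615
turn [ 0.1  -0.3  33.94] shift [-0.021 -0.372  0.002] len 0.373
```

Call:
carry_out(increments="0 -0.2 5 -0.003 -0.055 0 0.04; 0 -0.2 11 -0.006 -0.115 0 0.04; 0 -0.2 17 -0.01 -0.175 0 0.04; 0 -0.2 23 -0.013 -0.235 0.002 0.04; 0 -0.2 29 -0.017 -0.295 0.002 0.04")

```text
time: 17.9
ee_pos: [0.4277, 0.0255, 0.1995]
eef_rot: [0.979, -0.203, 0.001, 0.001]
ft_force: [1.2, 0.5, -0.3]
width: 0.061
```

```bash
python3 - <<'E'
from h import *
from bench import r
go(r,.417,.1,.2,-28.2)
E
```

```text
t 17.90 pos [0.4277 0.0255 0.1995] yaw -23.48 F [ 1.2  0.5 -0.3] w 0.0610
turn [ 0.12 -0.1   4.72] shift [-0.0395 -0.0641 -0.0007] len 0.075
```

Call:
carry_out(increments="0.1 -0.1 2.5 -0.02 -0.032 0 0.04; 0.1 -0.1 4.7 -0.0395 -0.064 -0.0005 0.04; 0.1 -0.1 4.7 -0.0395 -0.064 -0.0005 0.04; 0.1 -0.1 4.7 -0.0395 -0.064 -0.0005 0.04; 0.1 -0.1 4.7 -0.0395 -0.064 -0.0005 0.04")

```text
time: 18.52
ee_pos: [0.417, 0.0988, 0.1996]
eef_rot: [0.97, -0.244, -0.0, 0.0]
ft_force: [0.3, -0.6, -1.7]
width: 0.0617
```

```bash
python3 - <<'E'
from h import *
from bench import r
go(r,.4606,.2081,.2,-28.2)
p,d,m=snap(r,"w6")
cv2.imwrite("pics/w6c.png",cv2.resize(p[0:200,190:330],None,fx=3,fy=3,interpolation=cv2.INTER_NEAREST))
plate(m,p,d,(229,80),0.046)
g=cv2.cvtColor(p,cv2.COLOR_BGR2GRAY)
print(cv2.medianBlur(g,3)[155:193:2,243:276:2])
E
```

```text
t 18.52 pos [0.417  0.0988 0.1996] yaw -28.26 F [ 0.3 -0.6 -1.7] w 0.0617
turn [ 0.02  0.03 -0.06] shift [-0.0133 -0.1169 -0.0004] len 0.118
rect c [389.4  56.9] size [475.1 722.7] long axis 151.67 short 61.67 depth z 0.001
[[ 44  43  46  46  43  42  41  42  44  44  44  43  42  43  43  45  43]
 [ 90  90  91  90  90  91  90  90  91  90  90  90  90  90  90  89  89]
 [ 91  91  90  91  91  91  90  90  90  90  90  91  90  89  89  90  90]
 [ 92  92  91  91  92  91  90  91  90  90  90  89  90  90  90  90  91]
 [ 91  90  90  90  90  91  90  90  89  90  89  88  90  90  90  89  89]
 [ 90  90  90  90  89  90  80  81  89  89  88  88  90  90  90  89  90]
 [ 90  89  90  90  80  73 145 204 207 206 152  77  86  90  89  89  89]
 [ 90  90  90  81  69 201 204 207 208 207 206 206  85  85  89  89  89]
 [ 90  89  88  75 185 205 205 207 207 206 206 206 195  82  88  89  89]
 [ 90  90  76 109 205 205 205 207 207 207 207 208 208 140  87  89  89]
 [ 90  90  68  78 205 207 208 208 209 210 209 209 207 110  88  90  90]
 [ 89  88  69  47 197 205 208 210 211 212 211 209 193  83  89  89  89]
 [ 90  89  75  46 101 204 207 208 211 213 213 211 107  77  90  89  89]
 [ 89  89  82  52  32  75 202 206 210 213 209 107  60  87  89  89  89]
 [ 89  90  89  71  48  31  31  51  75  71  54  55  79  90  89  89  89]
 [ 88  89  89  89  71  54  35  38  40  47  54  81  90  90  89  89  89]
 [ 89  89  89  89  88  75  73  74  74  81  85  88  88  89  88  89  89]
 [ 89  88  89  88  89  88  87  86  86  86  88  88  88  90  88  89  88]
 [ 89  88  88  88  88  88  88  88  88  89  88  88  88  89  88  89  89]]
```

View pics/w6c.png

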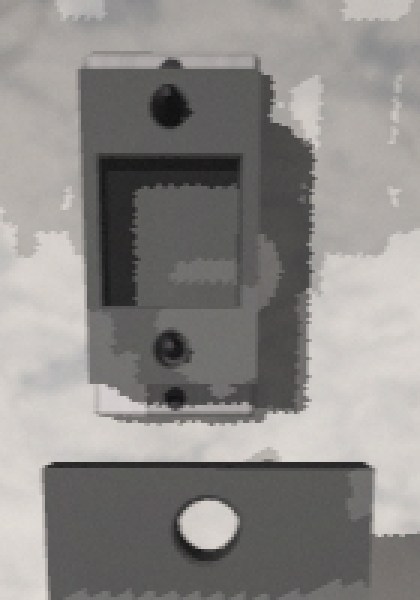

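Block is seated on the solid plate, both pins through it. The held collar's hole is at about (258.7,176).

```bash
python3 - <<'E'
from h import *
m=np.load("w6.npz")
h=onplane(m,[(258.7,176.0)],0.2066)[0]; p=np.array([.417,.0988])
a=np.radians(-28.2);tx=np.array([np.cos(a),np.sin(a)]);ty=np.array([np.sin(a),-np.cos(a)])
e=h[:2]-p;print("hole tool xy mm",e@tx*1000,e@ty*1000)
E
```

```text
hole tool xy mm -0.036852748759532254 -38.35711878319188
```

```bash
python3 - <<'E'
from h import *
from bench import r
go(r,.4615,.2095,.085,-28.2)
E
```

```text
t 18.57 pos [0.417  0.099  0.1997] yaw -28.26 F [-0.1  0.2 -1.4] w 0.0612
turn [ 0.02  0.03 -0.06] shift [-0.0131 -0.1185  0.1146] len 0.165
```

Call:
carry_out(increments="0 0 0 -0.006 -0.058 0 0.04; 0 0 0 -0.013 -0.115 0 0.04; 0 0 0 -0.013 -0.1185 0.05 0.04; 0 0 0 -0.013 -0.1185 0.095 0.04; 0 0 0 -0.013 -0.1185 0.105 0.04")

```text
time: 19.2
ee_pos: [0.4592, 0.2095, 0.091]
eef_rot: [0.97, -0.243, -0.004, 0.001]
ft_force: [0.2, -0.7, -1.2]
width: 0.0616
```

```bash
python3 - <<'E'
from h import *
from bench import r
go(r,.4615,.2095,.075,-28.2)
E
```

```text
t 19.20 pos [0.4592 0.2095 0.091 ] yaw -28.13 F [ 0.2 -0.7 -1.2] w 0.0616
turn [0.23 0.36 0.07] shift [ 0.0021 -0.0012  0.016 ] len 0.016
```

Call:
carry_out(increments="0.2 0.3 0 0.0017 -0.001 0 0.04; 0.2 0.3 0 0.0017 -0.001 0.008 0.04; 0.2 0.3 0 0.0017 -0.001 0.016 0.04; 0.2 0.3 0 0.0017 -0.001 0.016 0.04; 0.2 0.3 0 0.0017 -0.001 0.016 0.04")

```text
time: 19.82
ee_pos: [0.4614, 0.2095, 0.0754]
eef_rot: [0.97, -0.243, -0.0, -0.0]
ft_force: [0.0, 0.7, -1.7]
width: 0.0618
```

```bash
python3 - <<'E'
from h import *
from bench import r
go(r,.4615,.2095,.0513,-28.2)
E
```

```text
t 19.82 pos [0.4614 0.2095 0.0754] yaw -28.15 F [ 0.   0.7 -1.7] w 0.0618
turn [0.01 0.03 0.05] shift [ 0.0001 -0.0001  0.0241] len 0.024
```

Call:
carry_out(increments="0 0 0 0 0 0.006 0.04; 0 0 0 0 0 0.012 0.04; 0 0 0 0 0 0.018 0.04; 0 0 0 0 0 0.0235 0.04; 0 0 0 0 0 0.0237 0.04")

```text
time: 20.45
ee_pos: [0.4612, 0.2095, 0.0514]
eef_rot: [0.97, -0.243, -0.001, 0.0]
ft_force: [0.5, 0.3, -1.1]
width: 0.0612
```

```bash
python3 - <<'E'
from h import *
from bench import r
go(r,.4615,.2095,.0513,-28.2)
E
```

```text
t 20.45 pos [0.4612 0.2095 0.0514] yaw -28.14 F [ 0.5  0.3 -1.1] w 0.0612
turn [0.02 0.06 0.06] shift [ 0.0003 -0.0001  0.0001] len 0.000
```

Seated height reached with no contact force. Release and rise.

Call:
carry_out(increments="0 0 0 0 0 0 0.087; 0 0 0 0 0 0 0.087; 0 0 0 0 0 0 0.087; 0 0 0 0 0 -0.04 0.087; 0 0 0 0 0 -0.1 0.087")

```text
time: 21.08
ee_pos: [0.4604, 0.209, 0.1517]
eef_rot: [0.97, -0.243, -0.002, 0.001]
ft_force: [1.8, -0.5, 1.2]
width: 0.0862
```

```bash
python3 - <<'E'
from h import *
from bench import r
go(r,.628,.07,.22,-28.2)
go(r,.628,.07,.22,6)
E
```

```text
t 21.07 pos [0.4604 0.209  0.1517] yaw -28.12 F [ 1.8 -0.5  1.2] w 0.0862
turn [0.11 0.19 0.08] shift [ 0.2131  0.0438 -0.0689] len 0.228
t 21.07 pos [0.4604 0.209  0.1517] yaw -28.12 F [ 1.8 -0.5  1.2] w 0.0862
turn [  0.05   0.22 -34.12] shift [ 0.2131  0.0438 -0.0689] len 0.228
```

Call:
carry_out(increments="0 0.2 0 0.04 0.008 -0.04 0.087; 0 0.2 0 0.095 0.018 -0.08 0.087; 0 0.2 0 0.155 0.03 -0.1 0.087; 0 0.2 0 0.213 0.044 -0.1 0.087; 0 0.2 0 0.213 0.044 -0.1 0.087")

```text
time: 21.7
ee_pos: [0.6306, 0.065, 0.2498]
eef_rot: [0.969, -0.247, -0.001, 0.001]
ft_force: [-0.8, 1.2, -0.9]
width: 0.0868
```

```bash
python3 - <<'E'
from h import *
from bench import r
go(r,.628,.07,.25,-28.2)
p,d,m=snap(r,"w7")
cv2.imwrite("pics/w7c.png",cv2.resize(p[40:240,130:380],None,fx=3,fy=3,interpolation=cv2.INTER_NEAREST))
E
```

```text
t 21.70 pos [0.6306 0.065  0.2498] yaw -28.55 F [-0.8  1.2 -0.9] w 0.0868
turn [ 0.13  0.03 -0.35] shift [-0.0047 -0.0032 -0.0002] len 0.006
```

View pics/w7c.png

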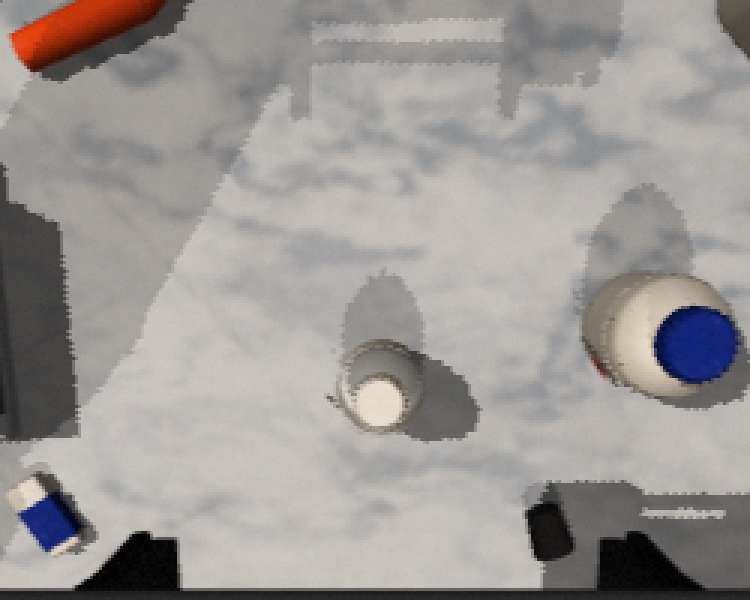

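Cap is at crop (379,402), i.e. pixel (256.0,173.7). The blue-capped bottle is well clear, at crop (660,335).

```bash
python3 - <<'E'
from h import *
from bench import r
m=np.load("w7.npz");p=cv2.imread("pics/w7.png");W=pts(m,m["d"])
print("cap z",np.median(W[170:178,252:260,2]))
s=((W[...,2]>0.07)&(W[...,2]<0.085)).astype(np.uint8);n,l,st,c=cv2.connectedComponentsWithStats(s);i=l[174,256];print(c[i],st[i])
h=onplane(m,[(256,173.7),c[i]],0.075);print(h.round(4))
go(r,h[0][0],h[0][1],.053,-28.5)
E
```

```text
cap z 0.07432432578314435
[256.58964143 173.84860558] [248 165  18  19 251]
[[0.6314 0.0737 0.075 ]
 [0.6319 0.0732 0.075 ]]
t 21.75 pos [0.6293 0.0674 0.2501] yaw -28.36 F [-0.8 -0.1  0.3] w 0.0873
turn [0.1  0.06 0.14] shift [-0.001  -0.0068  0.1971] len 0.197
```

Call:
carry_out(increments="0 0 0 -0.001 -0.0065 0.04 0.087; 0 0 0 -0.001 -0.0065 0.09 0.087; 0 0 0 -0.001 -0.0065 0.12 0.087; 0 0 0 -0.001 -0.0065 0.135 0.087; 0 0 0 -0.001 -0.0065 0.135 0.087")

```text
time: 22.38
ee_pos: [0.6308, 0.074, 0.1151]
eef_rot: [0.97, -0.245, -0.001, 0.001]
ft_force: [-0.0, 1.0, 0.4]
width: 0.0873
```

```bash
python3 - <<'E'
from h import *
from bench import r
go(r,.6317,.0734,.054,-28.5)
E
```

```text
t 22.38 pos [0.6308 0.074  0.1151] yaw -28.31 F [-0.   1.   0.4] w 0.0873
turn [0.11 0.1  0.19] shift [ 0.0012 -0.      0.0611] len 0.061
```

Call:
carry_out(increments="0.1 0.1 0.2 0.001 0 0.02 0.05; 0.1 0.1 0.2 0.001 0 0.04 0.05; 0.1 0.1 0.2 0.001 0 0.055 0.05; 0.1 0.1 0.2 0.001 0 0.061 0.05; 0.1 0.1 0.2 0.001 0 0.061 0.05", squeeze=12)

```text
time: 23.0
ee_pos: [0.6314, 0.0735, 0.0538]
eef_rot: [0.969, -0.246, -0.0, 0.0]
ft_force: [-0.2, 1.2, -0.6]
width: 0.0512
```

Call:
carry_out(increments="0 0 0 0 0 0 0.035; 0 0 0 0 0 0 0.025; 0 0 0 0 0 0 0.015; 0 0 0 0 0 0 0.01; 0 0 0 0 0 0 0.01", squeeze=12)

```text
time: 23.62
ee_pos: [0.6315, 0.0735, 0.054]
eef_rot: [0.969, -0.246, -0.0, 0.0]
ft_force: [0.2, -0.0, 1.1]
width: 0.0205
```

```bash
python3 - <<'E'
from h import *
from bench import r
go(r,.6317,.0734,.18,-28.5)
E
```

```text
t 23.62 pos [0.6315 0.0735 0.054 ] yaw -28.50 F [ 0.2 -0.   1.1] w 0.0205
turn [ 0.01  0.02 -0.  ] shift [ 2.00e-04  1.00e-04 -1.26e-01] len 0.126
```

Call:
carry_out(increments="0 0 0 0 0 0 0.01; 0 0 0 0 0 -0.02 0.01; 0 0 0 0 0 -0.07 0.01; 0 0 0 0 0 -0.12 0.01; 0 0 0 0 0 -0.15 0.01", squeeze=20)

```text
time: 24.25
ee_pos: [0.632, 0.0743, 0.2082]
eef_rot: [0.969, -0.246, 0.001, -0.001]
ft_force: [0.3, 0.6, -0.8]
width: 0.0207
```

```bash
python3 - <<'E'
from h import *
from bench import r
go(r,.417,.1,.2,-28.2)
E
```

```text
t 24.25 pos [0.632  0.0743 0.2082] yaw -28.47 F [ 0.3  0.6 -0.8] w 0.0207
turn [-0.12 -0.13 -0.27] shift [-0.2013  0.08    0.0075] len 0.217
```

Call:
carry_out(increments="0 0 0 -0.05 0.02 0 0.01; 0 0 0 -0.1 0.04 0 0.01; 0 0 -0.2 -0.15 0.06 0 0.01; 0 0 -0.2 -0.2 0.08 0.005 0.01; 0 0 -0.2 -0.2 0.08 0.005 0.01")

```text
time: 24.88
ee_pos: [0.4186, 0.1002, 0.2035]
eef_rot: [0.97, -0.243, 0.001, -0.0]
ft_force: [-0.6, 0.2, 0.2]
width: 0.0207
```

```bash
python3 - <<'E'
from h import *
from bench import r
go(r,.4606,.208,.2,-28.2)
p,d,m=snap(r,"w8")
cv2.imwrite("pics/w8c.png",cv2.resize(p[0:240,150:370],None,fx=2.5,fy=2.5,interpolation=cv2.INTER_NEAREST))
W=pts(m,d);print("near end",np.median(W[118:122,240:265,2]),"far",np.median(W[24:28,232:240,2]),np.median(W[60:90,220:223,2]))
E
```

```text
t 24.88 pos [0.4186 0.1002 0.2035] yaw -28.16 F [-0.6  0.2  0.2] w 0.0207
turn [-0.07 -0.14  0.04] shift [-0.0139 -0.1149  0.0036] len 0.116
near end 0.056487800637240265 far 0.05755612244914282 0.05717653829893868
```

View pics/w8c.png

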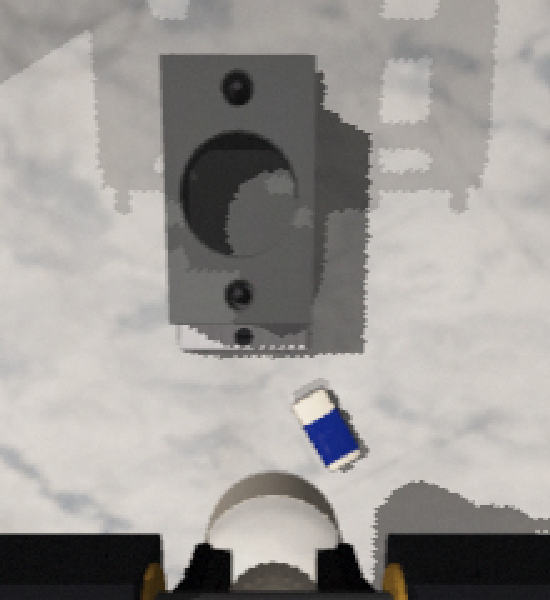

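The collar lies flat (57 mm at both ends) with both pins in its holes. The window is centred at about pixel (245.5,77). The bottle hangs straight in the grip.

```bash
python3 - <<'E'
from h import *
from bench import r
m=np.load("w8.npz");p=cv2.imread("pics/w8.png")
print(onplane(m,[(245.5,77.1),(244.5,34.8),(245.1,117.5)],.058).round(4))
plate(m,p,m["d"],(222,75),0.057,.005)
go(r,.461,.208,.13,-28.2)
E
```

```text
[[0.461  0.2075 0.058 ]
 [0.4791 0.2425 0.058 ]
 [0.4412 0.1725 0.058 ]]
rect c [460.7 207.1] size [103.4  62. ] long axis 61.81 short -28.19 depth z 0.0572
t 24.93 pos [0.4161 0.1014 0.2023] yaw -28.03 F [-1.6  0.9 -3.8] w 0.0207
turn [ 0.36 -0.47  0.16] shift [-0.011  -0.1157  0.0715] len 0.136
```

Call:
carry_out(increments="0 0 0 -0.005 -0.05 0 0.01; 0 0 0 -0.011 -0.1 0 0.01; 0 0 0 -0.011 -0.1155 0.02 0.01; 0 0 0 -0.011 -0.1155 0.05 0.01; 0 0 0 -0.011 -0.1155 0.07 0.01")

```text
time: 25.55
ee_pos: [0.4602, 0.209, 0.1307]
eef_rot: [0.971, -0.241, 0.003, 0.004]
ft_force: [0.1, -1.5, -1.3]
width: 0.0205
```

```bash
python3 - <<'E'
from h import *
from bench import r
go(r,.4608,.2077,.13,-28.2)
E
```

```text
t 25.55 pos [0.4602 0.209  0.1307] yaw -27.88 F [ 0.1 -1.5 -1.3] w 0.0205
turn [ 0.38 -0.4   0.31] shift [0.0011 0.0008 0.0007] len 0.002
```

Call:
carry_out(increments="0.4 -0.4 0.3 0.001 0.0008 0 0.01; 0.4 -0.4 0.3 0.001 0.0008 0 0.01; 0.4 -0.4 0.3 0.001 0.0008 0.005 0.01; 0.4 -0.4 0.3 0.001 0.0008 0.01 0.01; 0.4 -0.4 0.3 0.001 0.0008 0.01 0.01")

```text
time: 26.18
ee_pos: [0.4606, 0.2074, 0.1204]
eef_rot: [0.97, -0.244, -0.0, 0.0]
ft_force: [-0.1, 0.6, -1.5]
width: 0.0207
```

```bash
python3 - <<'E'
from h import *
from bench import r
go(r,.4608,.2077,.0805,-28.2)
E
```

```text
t 26.18 pos [0.4606 0.2074 0.1204] yaw -28.20 F [-0.1  0.6 -1.5] w 0.0207
turn [0.01 0.01 0.  ] shift [ 0.     -0.0003  0.0399] len 0.040
```

Call:
carry_out(increments="0 0 0 0 0 0.008 0.01; 0 0 0 0 0 0.018 0.01; 0 0 0 0 0 0.028 0.01; 0 0 0 0 0 0.036 0.01; 0 0 0 0 0 0.0395 0.01")

```text
time: 26.8
ee_pos: [0.4603, 0.2075, 0.0803]
eef_rot: [0.97, -0.243, -0.0, 0.0]
ft_force: [0.2, -0.5, -0.2]
width: 0.0213
```

```bash
python3 - <<'E'
from h import *
from bench import r
go(r,.4608,.2077,.080,-28.2)
E
```

```text
t 26.80 pos [0.4603 0.2075 0.0803] yaw -28.18 F [ 0.2 -0.5 -0.2] w 0.0213
turn [0.03 0.04 0.02] shift [ 0.0003 -0.0004  0.0003] len 0.001
```

Essentially seated. Open gently to a partial opening, then rise.

Call:
carry_out(increments="0 0 0 0 0 0.0003 0.022; 0 0 0 0 0 0.0003 0.027; 0 0 0 0 0 0.0003 0.037; 0 0 0 0 0 0.0003 0.05; 0 0 0 0 0 0.0003 0.05")

```text
time: 27.42
ee_pos: [0.4604, 0.2074, 0.08]
eef_rot: [0.97, -0.243, -0.0, 0.0]
ft_force: [0.6, -0.3, 0.8]
width: 0.0469
```

Call:
carry_out(increments="0 0 0 0 0 -0.02 0.05; 0 0 0 0 0 -0.05 0.05; 0 0 0 0 0 -0.09 0.05; 0 0 0 0 0 -0.12 0.05; 0 0 0 0 0 -0.13 0.05")

```text
time: 28.05
ee_pos: [0.4611, 0.2081, 0.2126]
eef_rot: [0.97, -0.243, 0.001, -0.0]
ft_force: [-0.3, 0.2, -0.7]
width: 0.0503
```

```bash
python3 - <<'E'
from h import *
from bench import r
go(r,.4,.1,.23,-28.2)
go(r,.5,-.1,.25,-10)
E
```

```text
t 28.05 pos [0.4611 0.2081 0.2126] yaw -28.18 F [-0.3  0.2 -0.7] w 0.0503
turn [-0.08 -0.1   0.02] shift [-0.0028  0.1241 -0.0176] len 0.125
t 28.05 pos [0.4611 0.2081 0.2126] yaw -28.18 F [-0.3  0.2 -0.7] w 0.0503
turn [ -0.07  -0.12 -18.18] shift [ 0.1798  0.2532 -0.0375] len 0.313
```

Back off along +tool y so the wrist camera and the other cameras see the result.

Call:
carry_out(increments="0 0 0 0 0.04 -0.02 0.05; 0 0 0 0 0.09 -0.02 0.05; 0 0 0 0.01 0.12 -0.02 0.05; 0 0 0 0.01 0.12 -0.02 0.05; 0 0 0 0.01 0.12 -0.02 0.05")

```text
time: 28.68
ee_pos: [0.413, 0.0963, 0.2323]
eef_rot: [0.97, -0.245, 0.002, 0.001]
ft_force: [-0.1, -0.1, -0.0]
width: 0.0501
```

```bash
python3 - <<'E'
from h import *
from bench import r
p,d,m=snap(r,"w9")
W=pts(m,d);s=(W[...,2]>.09)&(W[...,2]<.112);s[150:]=0
vv,uu=np.nonzero(s);print("cap",uu.mean(),vv.mean(),len(uu),W[s].mean(0).round(4),np.percentile(W[s][:,2],[50,95]).round(4),onplane(m,[(uu.mean(),vv.mean())],.101).round(4))
q,_=r.camera("scene");t,_=r.camera("top")
cv2.imwrite("pics/end.png",np.hstack([cv2.resize(p[0:200,140:370],None,fx=2,fy=2),cv2.resize(q[180:347,130:300],(340,400)) ]))
cv2.imwrite("pics/endtop.png",t)
s=r.read_state();print(s["time"],s["ee_pos"])
E
```

```text
cap 247.63956043956043 70.05274725274725 455 [0.4602 0.2057 0.0996] [0.0999 0.1014] [[0.4601 0.2055 0.101 ]]
28.825 [0.41312232 0.09898794 0.2322988 ]
```

View pics/end.png

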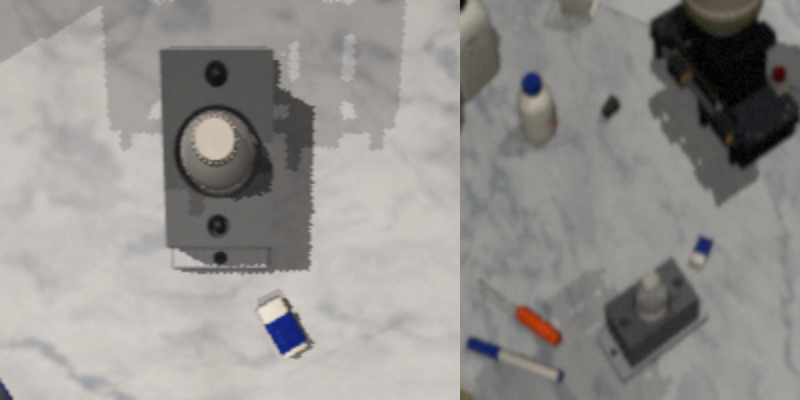

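View pics/endtop.png

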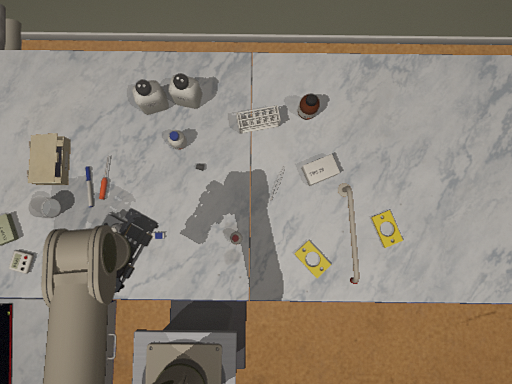

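The bottle stands upright in the window with its cap top at about 100–101 mm (101 mm expected). The red-capped bottle (235,238) and the blue-capped one (176,138) are standing where they were, and the gripper is clear.

```bash
python3 -c "
from bench import r
print(r.close_job())"
```

```text
the job is handed in; nothing more can be done
None
```

The bottle holder is built and handed in at about 29 s of the 115 s allowed. The solid plate, the square-window block and the grey round-window plate are on both pins in that order. The white-capped bottle stands released in the window.

- **Stack:** before the bottle went in, the top plate read 56.5–57.6 mm at both ends and along one side, against 58 mm nominal. That is flat within the depth camera's error of about 1 mm, and both pins were visible in its holes.
- **Bottle:** its cap top reads 100–101 mm, against 101 mm expected when it rests on the solid plate, and it looks upright. Its cap centre reads about 2 mm off the window centre, which is within the camera's calibration.
- **Bystanders:** the final top and scene views show the red-capped and blue-capped bottles still standing in their places.
- **Forces:** readings at the end of each move never passed about 8 N; I did not see values within a move.
- **Measurement trouble:** two automatic outline measurements failed and returned the background. I redid the one on the round-window plate lying on the bench. The other, on the seated block, I replaced by looking at the picture. Position estimates for the held parts differed by up to about 0.7 mm, which the hole clearance absorbed.

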